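# Clear spent ink filters into the child-resistant waste jar and lock it

### The arm

A 7-joint arm with a two-finger parallel gripper is mounted at the origin on a cart in front of the work surface, level with it; the furniture and walls round the work are solid. World frame = base frame: x ahead of the robot, y to its left, z up, the work surface at z = 0. Lengths are in m, angles in rad, forces in N, time in s.
With the tool pointing down it reaches from about 0.4 to 0.85 m from the base axis. Payload 4.4 kg.
Tool frame: the origin (TCP) lies on the centre line of the jaws, within the pads' length; the fingertips stand 22 mm ahead of it and the grasp point (between the pads) lies 3 mm ahead of it; z points along the fingers, x is the direction in which the jaws open and shut, and the axes are right-handed (so a half turn about z gives the same grasp; the last joint's range is limited). The gripper opens to 94 mm and grips with 3 to 60 N. Pads are 16 mm wide; open, the fingers measure 119 mm over their backs; the gripper's body (75 mm by 177 mm) begins 78 mm behind the grasp point.
Start: joints at [-1.38, 0.628, 0.038, 1.517, -0.027, 0.996, -0.02], TCP at [0.165, 0.629, 0.189] pointing down, gripper open.
Joint ranges: [-3.06, 3.06], [-0.37, 2.12], [-1.25, 1.32], [0.18, 2.47], [-1.1, 4.24], [0.23, 1.98], [-2.94, 2.94]. Speed limits (rad/s): [2.57, 2.57, 3.14, 3.14, 3.14, 3.14, 3.14].

### API

Orientations are given as a unit quaternion [x, y, z, w].
In Python, from plant import ctrl gives the robot as it stands. The module is installed in compiled form; this text tells all that it offers.
- The arm moves only by the tool play_rows, never from a script. Its argument "plan" is one flat list of numbers, 7 for each row, row after row: the gripper command: -1 is fully open, 1 is shut, values between are in proportion, then the shift along the tool's x, y, z in mm, then the turn, a rotation vector about the tool's x, y, z in rad. A call has 1 to 10 rows; each row is the pose to reach, as a shift and turn from the pose commanded when the call began, along the tool's axes at that moment; what a row does not reach only later rows make up. A row lasts 1/12 s, in which the tool goes at most 41.7 mm and 7.16 degrees, less where a joint would pass 70% of its speed; a pose out of reach is approached as far as the arm can. A call with a gripper value outside its range is refused whole. The fingers move at their own pace and stop on an object; "squeeze" is the grip in N (left out, the last holds). Time passes only in rows, so rows that repeat a pose let the fingers close. It gives the time, the measured TCP pose, the force and the opening at its end, in the units of the state.
- ctrl.state(): the state, without advancing time (a new reading comes with each control period).
- ctrl.camera(name): name is "scene" or "top" or "wrist"; returns a dict with "img" (480x640x3 uint8, red, green, blue), "fx", "fy", "cx", "cy" (pixels), "R" (3x3) and "t" (3): a world point X has camera coordinates R X + t; the wrist camera has in their place "T_tool_cam" (4x4, takes a point from camera to tool coordinates, whose origin is the TCP and whose axes are the tool frame's). Camera axes: x right, y down, z forward; pixel columns grow to the right and rows downward; lengths in m; the calibration is good to about 2 mm. A picture is of the moment at which its call begins: read the wrist's pose just before it. There is no depth.
- ctrl.sign_off(): hands the job in, once; it reports no verdict.
The state is a dict: "t": time; "joint_pos": joint angles; "qvel": joint speeds; "joint_efforts": joint torques, N m; "tcp_pos": TCP position; "orientation": TCP orientation; "wrist_force": force on the tool from outside, world axes, zero at the start; "wrist_torque": the same for the moment, N m; "grip_width": finger opening in m.
Only numpy, scipy, OpenCV 4.12 (cv2) and the standard library are available. Lean on these libraries where they do the work, as an engineer would, in place of code of your own. Each camera call takes 0.05 s, during which the arm holds its last target. There are 200 camera calls.

### The job

Clear the spent ink filters off the bench into the locked amber waste jar: pull the lock pin and park it in the hole of the cradle's tab, press the red child-resistant cap down hard and turn it anticlockwise, lift it off and stand it upright on the two fins of the drip stand, then drop every filter into the jar. Put the cap back, press it down and turn it clockwise until it locks and springs up again, then push the pin back down through the cap's ear and the bracket eye below it until its collar rests on the ear. Leave the wash bottle, the swab pot and the loupe alone.

Things in the scene. Friction and masses are not known exactly. Their poses are not given: they have to be found in the camera images.
- jar: amber waste jar, 92 mm across, bolted down in a grey cradle; origin on the bench under the jar's axis, z up; -x is the side with the bracket and the pin's park tab. Its neck (48 mm across, mouth 39 mm wide) has two outward lugs that catch in the cap
- gasket (a joint): black sprung rubber ring in the jar's mouth that pushes the cap up; m pressed down: 0 under the locked cap (ring top 122 mm above the bench, push 5.6 N), -0.003 with no cap (top at 125 mm), +0.009 fully pressed (20 N); 1.6 N more for each mm
- cap: red push-and-turn cap, 66 mm across its round skirt, 26 mm high, 80 g; origin at the centre of its underside, z up. Flat ears stick out at its +x and -x sides. Locked: its axes lie along the jar's axes (or half a turn from them; it is the same both ways round), origin 101 mm above the bench. Grip it across the skirt, square to the line of the ears
- cap_top (a point): centre of the cap's top, 26 mm above its underside. To open: a 6 mm step inside stops the cap from turning until it is pressed 6 to 9 mm below the locked height (15 to 20 N); keep it pressed, turn it 49 degrees (0.855 rad) anticlockwise seen from above, lift straight off
- cap_ear (a point): middle of the 12 mm hole at the top of the cap's -x ear, 45 mm from the axis, 24 mm above its underside (a like hole at +x; ear tips 58 mm from the axis). To close: set the cap on the neck turned 49 (+-7) degrees anticlockwise from locked, where it rests 3 mm above the locked height; press 9.5 to 12 mm down, turn 49 degrees clockwise to the stop, let it rise
- drip_stand: steel drip stand fixed to the bench, 88 mm (x) by 72 mm (y); origin on the bench under the middle of its two fins. The fins are upright, 5 mm thick, 84 mm long along x, at y = +18 and -18 mm, tops 55 mm above the bench. Fingers that hold the cap along the stand's y axis pass clear outside the fins
- rest (a point): middle between the tops of the two fins of the drip stand, 55 mm above the bench: centre of the cap's underside goes here, ears any way round
- pin: lock pin, 40 g, at the start upright through the cap's -x ear and the lock eye, collar on the ear; origin at the underside of its 19 mm collar, z up. Below: steel shaft 7 mm thick, 34 mm long, its last 12 mm tapered to a 2.4 mm tip. Above: 3 mm collar, then black handle 14 mm thick with yellow bands up to 37 mm above the origin
- pin_tip (a point): tip of the pin, 34 mm below its origin
- park_hole (a point): top of the cradle's park tab (10 mm hole), 86 mm from the jar's axis on its -x side, 55 mm above the bench: the pin waits here, its collar on the tab
- lock_eye (a point): centre of the top of the bracket eye (10 mm hole in a 4 mm plate), 45 mm from the jar's axis on its -x side, 108 mm above the bench. With the cap locked, an ear's hole stands over it, the ear's top 125 mm above the bench
- jar_mouth (a point): centre of the jar's rim, 112 mm above the bench (the gasket stands above it)
- filter1: spent ink filter: upright drum 28 mm across and 28 mm high, blue ends and white middle, with a small white stub on top up to 36 mm; 35 to 70 g; origin at the centre of its underside. Three or four filters stand on the bench; an absent one reads None
- filter2: as filter1
- filter3: as filter1
- filter4: as filter1
- wash_bottle: bystander: white bottle with a red label, 55 mm across, 136 mm high; origin at the centre of its underside
- swab_pot: bystander: light grey pot of swabs, 67 mm across, 112 mm high; origin at its underside
- loupe: bystander: small light folding loupe lying flat, 24 x 29 x 12 mm; origin at its underside
- hose_foot (a point): a point low on the print head's thick black hose, fixed and solid: the hose rises here from the print head, bows over to the left and back up to 0.55 m above the bench and comes down at x 0.65, y 0.15. All the work lies to its right (smaller y) and the arm starts to its left: pass in front of it with the arm drawn in close to its base, or above it
- trunking (a point): a point on the lower front edge of the wall trunking at the right of the bench, fixed and solid: it runs along x at y below -0.454, from 0.21 to 0.39 m above the bench. Keep the gripper's long side clear of it when working far to the right
- rig_rail (a point): a point on the upper front edge of the print rig's aluminium rail, fixed and solid: front face at x 0.489, top 112 mm above the bench, reaching right to an end plate at y -0.262 (x 0.472 to 0.532, 115 mm high). Some filters stand close in front of it: keep a wide gripper's long side along y there

How it is judged:
On the way, in this order (a step that is already met when the one before it is completed fails the run):
1. the pin stands released in the park hole (horizontal distance between pin_tip and park_hole below 0.006 m and z of pin in the frame of jar between 0.052 and 0.058 m and contact force between pin and the fingers below 0.1 N), for 0.2 s.
2. the cap on the jar is pressed down against its spring (value of joint gasket above 0.0045 m and horizontal distance between cap and jar below 0.005 m), for 0.1 s.
3. the cap stands upright and released on both fins of the drip stand (horizontal distance between cap and rest below 0.014 m and z of cap in the frame of drip_stand between 0.05 and 0.06 m and angle between cap's own z axis and vertical below 0.1 rad and contact force between cap and the fingers below 0.1 N), for 0.2 s.
4. every filter lies in the jar (horizontal distance between each of filter1, filter2, filter3, filter4 and jar below 0.045 m and z of each of filter1, filter2, filter3, filter4 in the frame of jar below 0.1 m), for 0.2 s.
5. the cap is locked on the jar and released (horizontal distance between cap and jar below 0.003 m and z of cap in the frame of jar between 0.099 and 0.103 m and angle between the x axis of cap and the x axis of jar, either way round below 0.122 rad and angle between cap's own z axis and vertical below 0.1 rad and contact force between cap and the fingers below 0.1 N), for 0.2 s.
6. the pin is through the cap's ear and the bracket eye (horizontal distance between pin_tip and lock_eye below 0.005 m and z of pin in the frame of jar between 0.122 and 0.128 m and angle between pin's own z axis and vertical below 0.25 rad), for 0.2 s.
At the end, for the whole second after the job is handed in: every filter lies inside the jar; the cap sits locked on the jar (within 3 mm of the axis and 2 mm of the locked height, turned within 7 degrees of the locked angle, upright); the pin stands through ear and bracket eye, its collar within 3 mm of the ear's top; all at rest and released (all of step 4 and all of step 6 and horizontal distance between cap and jar below 0.003 m and z of cap in the frame of jar between 0.099 and 0.103 m and angle between the x axis of cap and the x axis of jar, either way round below 0.122 rad and angle between cap's own z axis and vertical below 0.1 rad and linear speed of each of pin, cap below 0.02 m/s); the robot touches nothing.
It fails at once if a bystander is shifted by more than 25 mm (distance of any of wash_bottle, swab_pot, loupe from where it was at the start of the episode above 0.025 m).
Of filter1, filter2, filter3, filter4 only 3 to 4 are there at a start; the rules pass over those that are not, and their reading is None.
At some moment in a run one of filter3, filter4 may be knocked a few centimetres aside while the robot is not near it.
It also fails if it takes over 184 s, if anything falls off the work surface, if the arm or the gripper's body presses on something with over 40 N, if the wrist force passes 120 N, or if a joint passes its speed limit or range.

## Working session

There is one attempt and no reset: what is moved stays moved. The work goes in short steps, Python scripts to look and compute and a tool call to move; the robot and the scene stay as the last step left them, time stands still between calls to the robot, and variables do not carry over. Pictures are saved under pics/ and viewed, about 12 in all and at most 16, crops included, and the job is handed in when it is done.

Besides the shell and the picture viewer there is one more tool, called after ">>>" as a command line: name --argument value ..., lists and objects as JSON in quotes. play_rows: Moves the arm, as the interface text tells. Its arguments: {"type":"object","properties":{"plan":{"type":"array"},"squeeze":{"type":"number"}},"required":["plan"]}

```bash
mkdir -p pics; cat > h.py <<'E'
import numpy as np, cv2
from scipy.spatial.transform import Rotation as Ro
from plant import ctrl
def cam(n):
    s=ctrl.state(); c=ctrl.camera(n)
    if n=="wrist":
        T=np.eye(4);T[:3,:3]=Ro.from_quat(s["orientation"]).as_matrix();T[:3,3]=s["tcp_pos"]
        M=np.linalg.inv(T@np.array(c["T_tool_cam"]));c["R"]=M[:3,:3];c["t"]=M[:3,3]
    c["R"]=np.array(c["R"]);c["t"]=np.array(c["t"]);return c
def save(c,name,crop=None,scale=1):
    im=c["img"][:,:,::-1]
    if crop: im=im[crop[1]:crop[3],crop[0]:crop[2]]
    cv2.imwrite("pics/"+name,cv2.resize(im,None,fx=scale,fy=scale,interpolation=cv2.INTER_CUBIC))
def ray(c,u,v):
    d=c["R"].T@np.array([(u-c["cx"])/c["fx"],(v-c["cy"])/c["fy"],1]);return -c["R"].T@c["t"],d
def onz(c,u,v,z):
    o,d=ray(c,u,v);return o+d*(z-o[2])/d[2]
def proj(c,X):
    p=c["R"]@np.array(X)+c["t"];return np.array([c["fx"]*p[0]/p[2]+c["cx"],c["fy"]*p[1]/p[2]+c["cy"]])
def tri(c1,p1,c2,p2):
    o,d=ray(c1,*p1);q,e=ray(c2,*p2);s=np.linalg.lstsq(np.c_[d,-e],q-o,rcond=None)[0]
    a=o+d*s[0];b=q+e*s[1];return (a+b)/2,np.linalg.norm(a-b)
def tool(dw):  # world shift (m) -> tool mm
    s=ctrl.state();return np.round(Ro.from_quat(s["orientation"]).as_matrix().T@np.array(dw)*1000,1)
E
cat > a.py <<'E'
from h import *
for n in("scene","top"):
    c=cam(n);save(c,n+"0.png");np.save(n+"0.npy",c,allow_pickle=True)
    print(n,-c["R"].T@c["t"],c["fx"],c["R"].round(2).tolist())
s=ctrl.state();print(s["t"],s["tcp_pos"],s["orientation"],Ro.from_quat(s["orientation"]).as_matrix().round(3).tolist(),s["grip_width"],s["wrist_force"])
E
python3 a.py
```

```text
scene [0.85507811 0.20263204 1.13972987] 505.12116633921687 [[-0.77, 0.64, 0.0], [0.56, 0.68, -0.47], [-0.3, -0.36, -0.88]]
top [ 0.36701013 -0.16817107  1.63035668] 616.4114344416249 [[-0.0, -1.0, -0.01], [-0.99, 0.01, -0.11], [0.11, 0.01, -0.99]]
0.1 [0.16487281 0.62810419 0.1886861 ] [ 7.91812761e-01  6.10763335e-01 -6.61640642e-04  5.12973001e-04] [[0.254, 0.967, -0.0], [0.967, -0.254, -0.002], [-0.002, 0.0, -1.0]] 0.0937130609985375 [ 0.38078177  0.20335379 -0.16948533]
```

View pics/scene0.png

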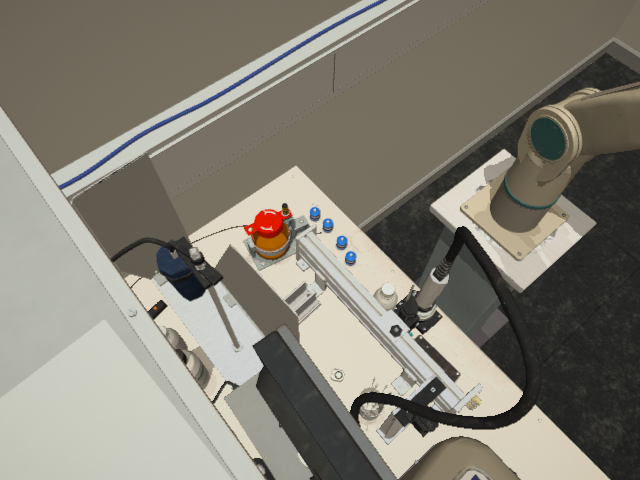

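View pics/top0.png

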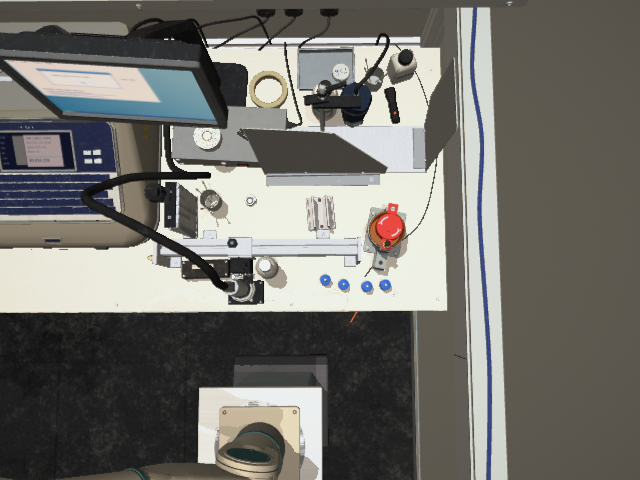

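```bash
cat > b.py <<'E'
from h import *
C={n:np.load(n+"0.npy",allow_pickle=True).item() for n in("scene","top")}
save(C["top"],"topcrop.png",(290,185,430,300),5.5);save(C["scene"],"scenecrop.png",(220,190,380,310),5)
for n,c in C.items():
    h=cv2.cvtColor(c["img"],cv2.COLOR_RGB2HSV)
    box=(180,430,190,310) if n=="top" else (220,370,190,290)
    for nm,lo,hi in(("blue",(100,120,80),(125,255,255)),("red",(0,190,110),(5,255,255)),("orange",(8,150,80),(20,255,255))):
        m=cv2.inRange(h,lo,hi);M=np.zeros_like(m);M[box[2]:box[3],box[0]:box[1]]=m[box[2]:box[3],box[0]:box[1]]
        k,_,st,ce=cv2.connectedComponentsWithStats(M)
        for i in range(1,k):
            if st[i,4]>15:
                z={"blue":.028,"red":.125,"orange":.06}[nm]
                print(n,nm,ce[i].round(1),st[i],onz(c,*ce[i],z)[:2].round(4))
c=C["top"]
for nm,p,z in(("stand",(320,212),.05),("railend",(357,250),.115),("bottle",(266,266),.13),("pot",(210,200),.11),("loupe",(251,201),.01)):print(nm,onz(c,*p,z).round(3))
E
python3 b.py
```

```text
scene blue [314.5 211.6] [310 207  10   9  61] [ 0.4145 -0.324 ]
scene blue [327.4 223.2] [323 219  10   9  65] [ 0.4111 -0.2765]
scene blue [341.5 240.4] [337 236  10   9  70] [ 0.4162 -0.2159]
scene blue [350.4 256.1] [346 251  10  10  69] [ 0.4281 -0.1687]
scene red [267.5 223.6] [244 210  48  28 666] [ 0.5581 -0.3223]
scene orange [271.2 240. ] [251 224  38  27 506] [ 0.5599 -0.3135]
scene orange [271.8 255.4] [256 249  31  11  90] [ 0.5843 -0.2792]
top blue [324.9 279.5] [320 275  10  10  72] [ 0.4273 -0.1691]
top blue [343.3 284.1] [339 279  10  11  72] [ 0.4153 -0.2169]
top blue [366.5 286. ] [362 281  10  11  76] [ 0.4102 -0.2768]
top blue [384.9 284.5] [380 280  11  10  79] [ 0.4137 -0.3244]
top red [387.9 227.6] [375 213  28  27  79] [ 0.5503 -0.3248]
top orange [375.  229.3] [370 211  17  35 182] [ 0.5539 -0.2984]
top orange [398.7 235.9] [391 217  14  29  95] [ 0.5366 -0.3589]
stand [ 0.601 -0.157  0.05 ]
railend [ 0.496 -0.249  0.115]
bottle [ 0.457 -0.026  0.13 ]
pot [0.624 0.117 0.11 ]
loupe [0.638 0.026 0.01 ]
```

View pics/topcrop.png

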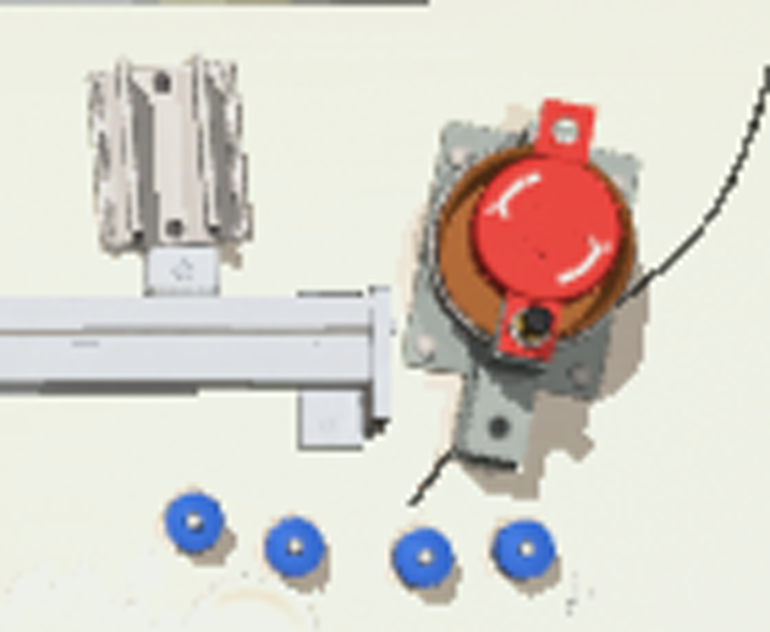

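View pics/scenecrop.png

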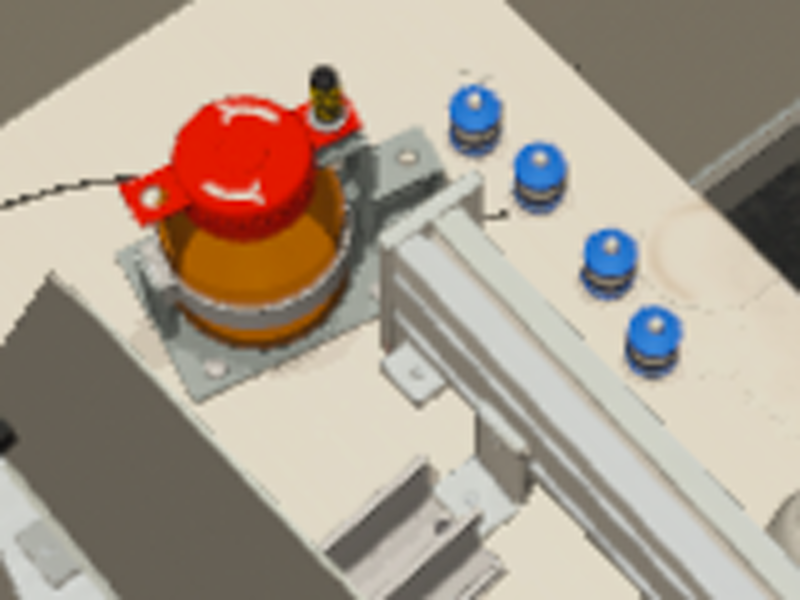

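```bash
cat > c.py <<'E'
from h import *
C={n:np.load(n+"0.npy",allow_pickle=True).item() for n in("scene","top")}
c=C["top"];s=C["scene"]
f=lambda x,y:(290+x/5.5,185+y/5.5)
g=lambda x,y:(220+x/5,190+y/5)
cap=onz(c,*f(547,225),.127);h=onz(c,*f(566,130),.125);p=onz(c,*f(499,427),.055)
print("top cap,hole+,park",cap,h,p)
print("scene hole+",onz(s,*g(152,197),.125),"cap",onz(s,*g(242,130),.127),"park?",onz(s,*g(408,157),.055),"collar",onz(s,*g(327,120),.125), "handle top",onz(s,*g(322,76),.162))
print("top handletop",onz(c,*f(539,321),.162))
for q in((122,60),(138,237),(196,58),(214,233)):print("fin",onz(c,*f(*q),.055))
for a,b in((h,p),):
    d=(a-b)[:2];print("dir",np.degrees(np.arctan2(d[1],d[0])),np.linalg.norm(d),"expect .131", b[:2]+d/np.linalg.norm(d)*.086,"jar")
E
python3 c.py
```

```text
top cap,hole+,park [ 0.55424213 -0.32840585  0.127     ] [ 0.5973849  -0.33788249  0.125     ] [ 0.4687213  -0.31213983  0.055     ]
scene hole+ [ 0.59798197 -0.3350919   0.125     ] cap [ 0.54466846 -0.33642588  0.127     ] park? [ 0.46824969 -0.30966785  0.055     ] collar [ 0.50992139 -0.31649131  0.125     ] handle top [ 0.50977167 -0.31754125  0.162     ]
top handletop [ 0.50784636 -0.32046847  0.162     ]
fin [ 0.64261181 -0.13743305  0.055     ]
fin [ 0.55860171 -0.14466015  0.055     ]
fin [ 0.64336324 -0.1722869   0.055     ]
fin [ 0.56029289 -0.18024582  0.055     ]
dir -11.314185572378548 0.13121359175611316 expect .131 [ 0.55304999 -0.32901208] jar
```

```bash
cat > d.py <<'E'
from h import *
C={n:np.load(n+"0.npy",allow_pickle=True).item() for n in("scene","top")}
P=[(440,265),(462,232),(490,262),(515,300),(533,345),(530,380),(500,412),(450,422),(400,400),(365,398)]
P=np.vstack([np.linspace(P[i],P[i+1],10) for i in range(len(P)-1)])
for q in[(225,285),(212,274),(200,262),(180,248),(165,237),(130,218),(100,203),(85,193),(100,182),(150,176),(200,175)]:
    r=[tri(C["top"],q,C["scene"],p) for p in P];r.sort(key=lambda t:t[1])
    print(q,[(t[0].round(2).tolist(),round(t[1],3)) for t in r[:5:2]])
E
python3 d.py
```

```text
(225, 285) [([0.4, 0.04, 0.34], np.float64(0.001)), ([0.43, 0.17, -0.48], np.float64(0.002)), ([0.41, 0.04, 0.32], np.float64(0.005))]
(212, 274) [([0.42, 0.05, 0.43], np.float64(0.0)), ([0.42, 0.05, 0.44], np.float64(0.002)), ([0.43, 0.05, 0.42], np.float64(0.003))]
(200, 262) [([0.49, 0.2, -0.2], np.float64(0.0)), ([0.44, 0.07, 0.47], np.float64(0.005)), ([0.45, 0.06, 0.48], np.float64(0.006))]
(180, 248) [([0.52, 0.23, -0.05], np.float64(0.002)), ([0.47, 0.09, 0.51], np.float64(0.003)), ([0.47, 0.09, 0.52], np.float64(0.008))]
(165, 237) [([0.49, 0.11, 0.54], np.float64(0.002)), ([0.49, 0.12, 0.53], np.float64(0.003)), ([0.48, 0.12, 0.53], np.float64(0.008))]
(130, 218) [([0.52, 0.17, 0.57], np.float64(0.0)), ([0.56, 0.27, 0.26], np.float64(0.004)), ([0.52, 0.18, 0.56], np.float64(0.005))]
(100, 203) [([0.54, 0.22, 0.57], np.float64(0.001)), ([0.56, 0.27, 0.45], np.float64(0.001)), ([0.56, 0.27, 0.46], np.float64(0.004))]
(85, 193) [([0.57, 0.26, 0.54], np.float64(0.004)), ([0.57, 0.26, 0.54], np.float64(0.004)), ([0.56, 0.25, 0.56], np.float64(0.006))]
(100, 182) [([0.6, 0.26, 0.46], np.float64(0.0)), ([0.57, 0.2, 0.63], np.float64(0.003)), ([0.6, 0.26, 0.45], np.float64(0.006))]
(150, 176) [([0.64, 0.2, 0.34], np.float64(0.0)), ([0.57, 0.11, 0.67], np.float64(0.003)), ([0.57, 0.1, 0.68], np.float64(0.004))]
(200, 175) [([0.67, 0.12, 0.21], np.float64(0.0)), ([0.66, 0.13, 0.22], np.float64(0.013)), ([0.66, 0.13, 0.22], np.float64(0.027))]
```

>>> play_rows --plan '[-1, -40, 0, -30, 0, 0, 0, -1, -80, 0, -60, 0, 0, 0, -1, -120, 0, -90, 0, 0, 0, -1, -160, 0, -120, 0, 0, 0, -1, -200, 0, -150, 0, 0, 0, -1, -220, 0, -170, 0, 0, 0, -1, -220, 0, -170, 0, 0, 0]'

```text
t: 0.68
tcp_pos: [0.1087, 0.4134, 0.3614]
orientation: [0.792, 0.611, 0.0, -0.0]
wrist_force: [0.1, 0.6, 0.6]
grip_width: 0.0942
```

```bash
python3 -c "
from h import *
s=ctrl.state();print(s['t'],s['tcp_pos'],np.round(s['joint_pos'],3),s['wrist_force'])"
```

```text
0.6833 [0.10869419 0.41341729 0.36136759] [-1.415  0.125  0.041  1.815 -0.006  1.201 -0.058] [0.11475008 0.59834537 0.56817581]
```

>>> play_rows --plan '[-1, -30, 0, 0, 0, 0, -0.1, -1, -60, 0, 0, 0, 0, -0.2, -1, -90, 0, 0, 0, 0, -0.26, -1, -120, 0, 0, 0, 0, -0.26, -1, -120, 0, 0, 0, 0, -0.26, -1, -120, 0, 0, 0, 0, -0.26]'

```text
t: 1.18
tcp_pos: [0.0786, 0.2991, 0.3597]
orientation: [0.706, 0.708, 0.001, -0.0]
wrist_force: [-0.2, 0.1, -0.4]
grip_width: 0.0939
```

```bash
cat > st.py <<'E'
from h import *
s=ctrl.state();R=Ro.from_quat(s['orientation']).as_matrix();print(round(s['t'],2),s['tcp_pos'].round(4) if hasattr(s['tcp_pos'],'round') else np.round(s['tcp_pos'],4),'yaw',np.degrees(np.arctan2(R[1,0],R[0,0])).round(2),'zz',R[2,2].round(4),np.round(s['joint_pos'],3),np.round(s['wrist_force'],1),'gw',np.round(s['grip_width'],4))
E
python3 st.py
```

```text
1.18 [0.0786 0.2991 0.3597] yaw 90.18 zz -1.0 [-1.412e+00 -8.500e-02  6.000e-03  2.036e+00  1.000e-03  1.189e+00
  1.680e-01] [-0.2  0.1 -0.4] gw 0.0939
```

>>> play_rows --plan '[-1, -16, 30, 0, 0, 0, 0, -1, -32, 60, 0, 0, 0, 0, -1, -48, 91, 0, 0, 0, 0, -1, -64, 121, 0, 0, 0, 0, -1, -90, 147, 0, 0, 0, 0, -1, -116, 173, 0, 0, 0, 0, -1, -143, 187, 0, 0, 0, 0, -1, -169, 200, 0, 0, 0, 0, -1, -169, 200, 0, 0, 0, 0]'

```text
t: 1.93
tcp_pos: [0.2821, 0.1277, 0.3596]
orientation: [0.709, 0.705, -0.0, 0.001]
wrist_force: [0.5, -0.7, -0.1]
grip_width: 0.0938
```

```bash
python3 st.py
```

```text
1.93 [0.2821 0.1277 0.3596] yaw 89.69 zz -1.0 [-1.092 -0.114  0.507  2.045  0.062  1.197  0.954] [ 0.5 -0.7 -0.1] gw 0.0938
```

>>> play_rows --plan '[-1, -32, 3, 0, 0, 0, 0, -1, -64, 6, 0, 0, 0, 0, -1, -96, 8, 0, 0, 0, 0, -1, -128, 10, 0, 0, 0, 0, -1, -160, 8, 0, 0, 0, 0, -1, -192, 4, 0, 0, 0, 0, -1, -224, 0, 0, 0, 0, 0, -1, -256, -4, 0, 0, 0, 0, -1, -290, -8, 0, 0, 0, 0, -1, -320, -12, 0, 0, 0, 0]'

```text
t: 2.77
tcp_pos: [0.2689, -0.1905, 0.36]
orientation: [0.706, 0.708, -0.0, 0.001]
wrist_force: [0.1, 0.2, 0.4]
grip_width: 0.0941
```

```bash
python3 st.py
```

```text
2.77 [ 0.2689 -0.1905  0.36  ] yaw 90.11 zz -1.0 [-0.934 -0.313  1.121  2.02   0.296  1.272  1.651] [0.1 0.2 0.4] gw 0.0941
```

>>> play_rows --plan '[-1, -10, 15, 0, 0, 0, 0.12, -1, -20, 30, 0, 0, 0, 0.24, -1, -30, 45, 0, 0, 0, 0.36, -1, -40, 60, 0, 0, 0, 0.48, -1, -50, 75, 0, 0, 0, 0.6, -1, -60, 90, 0, 0, 0, 0.72, -1, -70, 105, 0, 0, 0, 0.84, -1, -80, 120, 0, 0, 0, 0.96, -1, -85, 135, 0, 0, 0, 1.08, -1, -90, 150, 0, 0, 0, 1.2]'

```text
t: 3.6
tcp_pos: [0.3331, -0.2239, 0.393]
orientation: [0.981, 0.19, 0.016, 0.017]
wrist_force: [-0.8, -0.0, -0.3]
grip_width: 0.0941
```

>>> play_rows --plan '[-1, 0, 0, 0, 0, 0, 0.12, -1, 0, 0, 0, 0, 0, 0.24, -1, 0, 0, 0, 0, 0, 0.36, -1, 0, 0, 0, 0, 0, 0.48, -1, 0, 0, 0, 0, 0, 0.6, -1, 0, 0, 0, 0, 0, 0.72, -1, 0, 0, 0, 0, 0, 0.84, -1, 0, 0, 0, 0, 0, 0.96, -1, 0, 0, 0, 0, 0, 1.08, -1, 0, 0, 0, 0, 0, 1.2]'

```text
t: 4.43
tcp_pos: [0.333, -0.2238, 0.3928]
orientation: [0.918, -0.397, 0.023, 0.005]
wrist_force: [-0.5, 0.5, -0.1]
grip_width: 0.0942
```

>>> play_rows --plan '[-1, 0, 0, 0, 0, 0, 0.12, -1, 0, 0, 0, 0, 0, 0.24, -1, 0, 0, 0, 0, 0, 0.36, -1, 0, 0, 0, 0, 0, 0.48, -1, 0, 0, 0, 0, 0, 0.6, -1, 0, 0, 0, 0, 0, 0.72, -1, 0, 0, 0, 0, 0, 0.84, -1, 0, 0, 0, 0, 0, 0.935, -1, 0, 0, 0, 0, 0, 0.935]'

```text
t: 5.18
tcp_pos: [0.3329, -0.2239, 0.3927]
orientation: [-0.642, 0.767, -0.022, 0.006]
wrist_force: [-0.4, 0.5, 0.0]
grip_width: 0.094
```

```bash
python3 st.py; python3 -c "
from h import *
c=cam('wrist');save(c,'w1.png');np.save('w1.npy',c,allow_pickle=True);print(c['T_tool_cam'],c['fx'])
for n,X in dict(jar=(.5535,-.3277,.127),pin=(.5093,-.319,.162),park=(.4688,-.311,.055),plus=(.5976,-.3365,.125)).items():print(n,proj(c,X))"
```

```text
5.18 [ 0.3329 -0.2239  0.3927] yaw -100.17 zz -0.9989 [-1.231 -0.371  1.324  1.856  0.392  1.355 -1.745] [-0.4  0.5  0. ] gw 0.094
[[ 9.99998829e-01 -4.98162431e-04 -1.44706039e-03 -4.10994695e-04]
 [ 8.24549146e-04  9.71944406e-01  2.35209252e-01 -6.89325595e-02]
 [ 1.28928984e-03 -2.35210170e-01  9.71943678e-01 -1.95702928e-01]
 [ 0.00000000e+00  0.00000000e+00  0.00000000e+00  1.00000000e+00]] 381.2390005668312
jar [373.34124766  11.97941579]
pin [376.68654219  45.73389034]
park [362.19236976 105.39205116]
plus [374.94283992 -32.69794351]
```

View pics/w1.png

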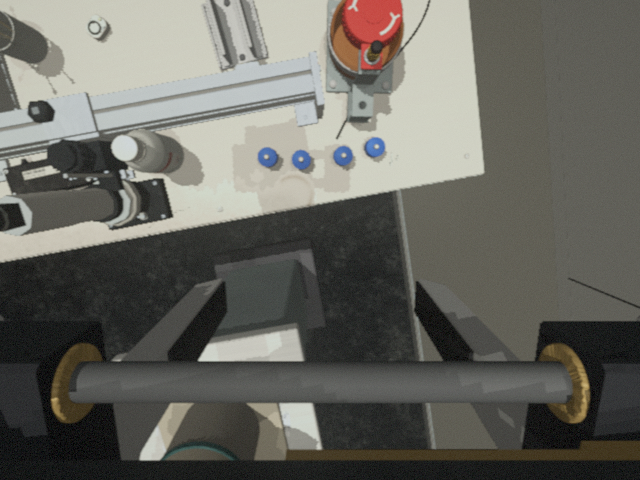

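>>> play_rows --plan '[-1, 10, -20, 0, 0, 0, 0, -1, 20, -40, 0, 0, 0, 0, -1, 30, -60, 0, 0, 0, 0, -1, 40, -80, 0, 0, 0, 0, -1, 50, -95, 0, 0, 0, 0, -1, 58, -110, 0, 0, 0, 0, -1, 58, -110, 0, 0, 0, 0]'

```text
t: 5.82
tcp_pos: [0.35, -0.2438, 0.4243]
orientation: [-0.642, 0.765, -0.04, 0.011]
wrist_force: [0.4, 0.1, -0.7]
grip_width: 0.094
```

```bash
python3 st.py
```

```text
5.82 [ 0.35   -0.2438  0.4243] yaw -100.08 zz -0.9965 [-1.236 -0.374  1.324  1.768  0.41   1.405 -1.717] [ 0.4  0.1 -0.7] gw 0.094
```

```bash
cat > go.py <<'E'
from h import *
import sys
# usage: go.py x y z yawdeg -> shift (tool mm) and rotvec; prints intermediate hints
def rel(x,y,z,yaw):
    s=ctrl.state();R=Ro.from_quat(s['orientation']).as_matrix();a=np.radians(yaw)
    T=np.c_[[np.cos(a),np.sin(a),0],[np.sin(a),-np.cos(a),0],[0,0,-1]]
    d=R.T@(np.array([x,y,z])-s['tcp_pos'])*1000;w=Ro.from_matrix(R.T@T).as_rotvec()
    n=max(np.linalg.norm(d)/41.7,np.degrees(np.linalg.norm(w))/7.16)
    print('shift',d.round(1),'rot',w.round(3),'rows',round(n,1))
if __name__=="__main__":rel(*map(float,sys.argv[1:]))
E
python3 go.py .27 -.17 .36 -100
```

```text
shift [-60.8  96.2  55. ] rot [-0.076 -0.035 -0.   ] rows 3.0
```

>>> play_rows --plan '[-1, -20, 32, 18, -0.025, -0.012, 0, -1, -40, 64, 37, -0.05, -0.024, 0, -1, -61, 96, 55, -0.076, -0.035, 0, -1, -61, 96, 55, -0.076, -0.035, 0, -1, -61, 96, 55, -0.076, -0.035, 0]'

```text
t: 6.23
tcp_pos: [0.2683, -0.1694, 0.3586]
orientation: [-0.643, 0.766, 0.001, -0.001]
wrist_force: [0.3, -0.9, 0.1]
grip_width: 0.0936
```

```bash
python3 st.py
```

```text
6.23 [ 0.2683 -0.1694  0.3586] yaw -99.95 zz -1.0 [-1.006 -0.367  1.068  2.041  0.332  1.301 -1.804] [ 0.3 -0.9  0.1] gw 0.0936
```

>>> play_rows --plan '[-1, 27, 19, 0, 0, 0, 0, -1, 54, 38, 0, 0, 0, 0, -1, 81, 57, 0, 0, 0, 0, -1, 103, 85, 0, 0, 0, 0, -1, 125, 113, 0, 0, 0, 0, -1, 147, 141, 0, 0, 0, 0, -1, 160, 175, 0, 0, 0, 0, -1, 173, 208, 0, 0, 0, 0, -1, 185, 242, 0, 0, 0, 0, -1, 185, 275, 0, 0, 0, 0]'

```text
t: 7.07
tcp_pos: [-0.0352, -0.3071, 0.3611]
orientation: [-0.642, 0.767, -0.002, -0.001]
wrist_force: [-0.3, -0.1, 0.1]
grip_width: 0.094
```

```bash
python3 st.py
```

```text
7.07 [-0.0352 -0.3071  0.3611] yaw -100.15 zz -1.0 [ 0.183 -0.364  1.007  2.052  0.318  1.298 -0.676] [-0.3 -0.1  0.1] gw 0.094
```

>>> play_rows --plan '[-1, 1, -30, 0, 0, 0, 0, -1, 2, -60, 0, 0, 0, 0, -1, 3, -90, 0, 0, 0, 0, -1, 4, -120, 0, 0, 0, 0, -1, 3, -161, 0, 0, 0, 0, -1, 3, -161, 0, 0, 0, 0]'

```text
t: 7.57
tcp_pos: [0.1328, -0.3376, 0.3608]
orientation: [-0.646, 0.763, -0.002, -0.004]
wrist_force: [1.6, 0.2, 0.4]
grip_width: 0.0939
```

```bash
python3 st.py
```

```text
7.57 [ 0.1328 -0.3376  0.3608] yaw -99.52 zz -1.0 [-0.052 -0.026  1.154  1.963  0.034  1.185 -0.648] [1.6 0.2 0.4] gw 0.0939
```

>>> play_rows --plan '[-1, -18, -27, 0, 0, 0, 0, -1, -36, -54, 0, 0, 0, 0, -1, -54, -80, 0, 0, 0, 0, -1, -72, -106, 0, 0, 0, 0, -1, -93, -132, 0, 0, 0, 0, -1, -93, -132, 0, 0, 0, 0]'

```text
t: 8.07
tcp_pos: [0.2777, -0.2642, 0.3604]
orientation: [-0.647, 0.763, -0.002, -0.0]
wrist_force: [-0.1, -0.7, -0.1]
grip_width: 0.094
```

```bash
python3 st.py
```

```text
8.07 [ 0.2777 -0.2642  0.3604] yaw -99.42 zz -1.0 [-0.21   0.057  0.961  1.922 -0.05   1.184 -0.966] [-0.1 -0.7 -0.1] gw 0.094
```

>>> play_rows --plan '[-1, 2, -35, 0, 0, 0, 0, -1, 4, -70, 0, 0, 0, 0, -1, 5, -105, 0, 0, 0, 0, -1, 6, -140, 0, 0, 0, 0, -1, 7, -176, 0, 0, 0, 0, -1, 7, -176, 0, 0, 0, 0]'

```text
t: 8.57
tcp_pos: [0.4507, -0.3041, 0.3585]
orientation: [-0.646, 0.763, -0.002, -0.001]
wrist_force: [0.1, 1.1, -0.2]
grip_width: 0.0942
```

```bash
python3 st.py; python3 go.py .505 -.318 .25 -101
```

```text
8.57 [ 0.4507 -0.3041  0.3585] yaw -99.53 zz -1.0 [-0.042  0.43   0.898  1.571 -0.342  1.304 -0.835] [ 0.1  1.1 -0.2] gw 0.0942
shift [  4.3 -55.7 108.5] rot [-0.001 -0.004  0.026] rows 2.9
```

>>> play_rows --plan '[-1, 1, -14, 27, 0, 0, 0.006, -1, 2, -28, 54, 0, 0, 0.013, -1, 3, -42, 81, 0, 0, 0.02, -1, 4, -56, 108, 0, 0, 0.026, -1, 4, -56, 108, 0, 0, 0.026, -1, 4, -56, 108, 0, 0, 0.026]'

```text
t: 9.07
tcp_pos: [0.4977, -0.3175, 0.2512]
orientation: [-0.634, 0.774, 0.001, -0.001]
wrist_force: [-1.5, -0.5, 0.7]
grip_width: 0.0941
```

```bash
python3 st.py; python3 -c "
from h import *
c=cam('wrist');save(c,'w2.png');np.save('w2.npy',c,allow_pickle=True)
for n,X in dict(jar=(.5535,-.3277,.127),pintop=(.5093,-.319,.162),collar=(.5093,-.319,.128),park=(.4688,-.311,.055),plus=(.5976,-.3365,.125)).items():print(n,proj(c,X))"
```

```text
9.07 [ 0.4977 -0.3175  0.2512] yaw -101.38 zz -1.0 [ 0.028  0.598  0.825  1.623 -0.471  1.134 -0.798] [-1.5 -0.5  0.7] gw 0.0941
jar [319.76983784 171.09030256]
pintop [320.03356571 233.26890282]
collar [320.04541245 225.29822289]
park [320.23373788 251.40409795]
plus [319.62614828 113.64687692]
```

View pics/w2.png

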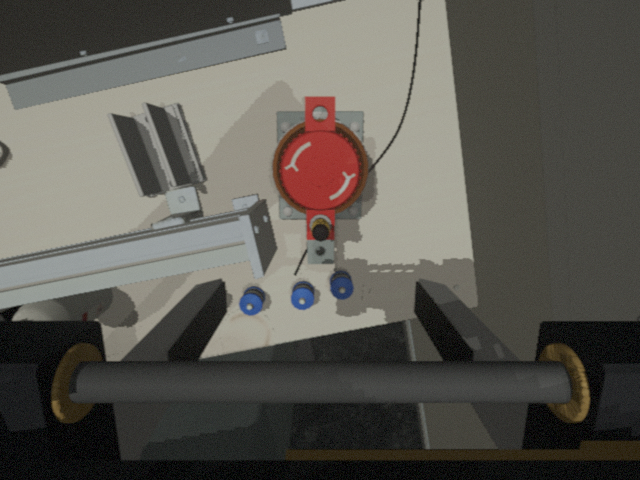

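```bash
python3 st.py; python3 go.py .5093 -.319 .154 -101.3
```

```text
9.12 [ 0.4977 -0.3183  0.2527] yaw -101.44 zz -1.0 [ 0.028  0.596  0.827  1.622 -0.471  1.134 -0.798] [-0.2 -0.5  1.3] gw 0.094
shift [ -1.9 -11.5  98.7] rot [-0.    -0.002 -0.002] rows 2.4
```

>>> play_rows --plan '[0.1, -1, -6, 10, 0, 0, 0, 0.1, -2, -11.5, 20, 0, 0, 0, 0.1, -2, -11.5, 45, 0, 0, 0, 0.1, -2, -11.5, 70, 0, 0, 0, 0.1, -2, -11.5, 90, 0, 0, 0, 0.1, -2, -11.5, 98, 0, 0, 0, 0.1, -2, -11.5, 98, 0, 0, 0, 0.1, -2, -11.5, 98, 0, 0, 0]'

```text
t: 9.78
tcp_pos: [0.5098, -0.3181, 0.1542]
orientation: [-0.633, 0.774, -0.0, 0.0]
wrist_force: [0.1, -0.7, 0.4]
grip_width: 0.0447
```

```bash
python3 st.py; python3 go.py .5093 -.319 .154 -101.3; python3 -c "
from h import *
c=cam('wrist');save(c,'w3.png',(200,120,440,300),3)"
```

```text
9.78 [ 0.5098 -0.3181  0.1542] yaw -101.49 zz -1.0 [ 0.072  0.709  0.746  1.712 -0.574  0.95  -0.729] [ 0.1 -0.7  0.4] gw 0.0447
shift [1.  0.3 0.2] rot [-0.001 -0.    -0.003] rows 0.0
```

View pics/w3.png

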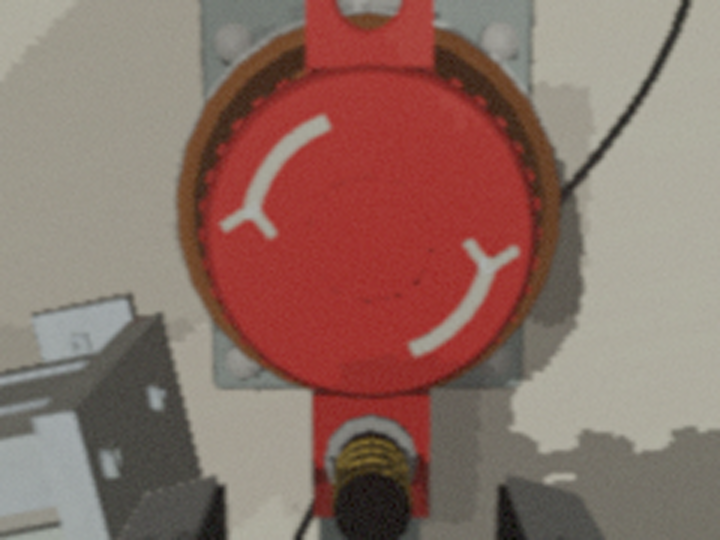

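>>> play_rows --plan '[1, 0, 0, 0, 0, 0, 0, 1, 0, 0, 0, 0, 0, 0, 1, 0, 0, 0, 0, 0, 0, 1, 0, 0, 0, 0, 0, 0, 1, 0, 0, 0, 0, 0, 0, 1, 0, 0, 0, 0, 0, 0]' --squeeze 25

```text
t: 10.33
tcp_pos: [0.5095, -0.3177, 0.1536]
orientation: [-0.633, 0.774, -0.0, 0.0]
wrist_force: [-0.9, -0.2, -0.1]
grip_width: 0.0057
```

```bash
python3 st.py
```

```text
10.33 [ 0.5095 -0.3177  0.1536] yaw -101.48 zz -1.0 [ 0.072  0.709  0.745  1.714 -0.574  0.95  -0.728] [-0.9 -0.2 -0.1] gw 0.0057
```

>>> play_rows --plan '[1, 0, 0, -10, 0, 0, 0, 1, 0, 0, -22, 0, 0, 0, 1, 0, 0, -34, 0, 0, 0, 1, 0, 0, -46, 0, 0, 0, 1, 0, 0, -46, 0, 0, 0, 1, 0, 0, -46, 0, 0, 0]'

```text
t: 10.83
tcp_pos: [0.51, -0.3181, 0.2008]
orientation: [-0.633, 0.774, -0.001, 0.001]
wrist_force: [-0.3, 0.6, -0.7]
grip_width: 0.0006
```

```bash
python3 st.py; python3 go.py .4688 -.311 .15 -101.3;  python3 -c "
from h import *
c=cam('wrist');save(c,'w4.png',(200,120,440,300),3);np.save('w4.npy',c,allow_pickle=True)
print(proj(c,(.4688,-.311,.055)), proj(c,(.5093,-.319,.125)))"
```

```text
10.83 [ 0.51   -0.3181  0.2008] yaw -101.48 zz -1.0 [ 0.05   0.659  0.785  1.663 -0.527  1.04  -0.768] [-0.3  0.6 -0.7] gw 0.0006
shift [ 1.2 41.9 50.7] rot [-0.002 -0.    -0.003] rows 1.6
[322.39829845 277.86681728] [322.60736013 253.59319782]
```

View pics/w4.png

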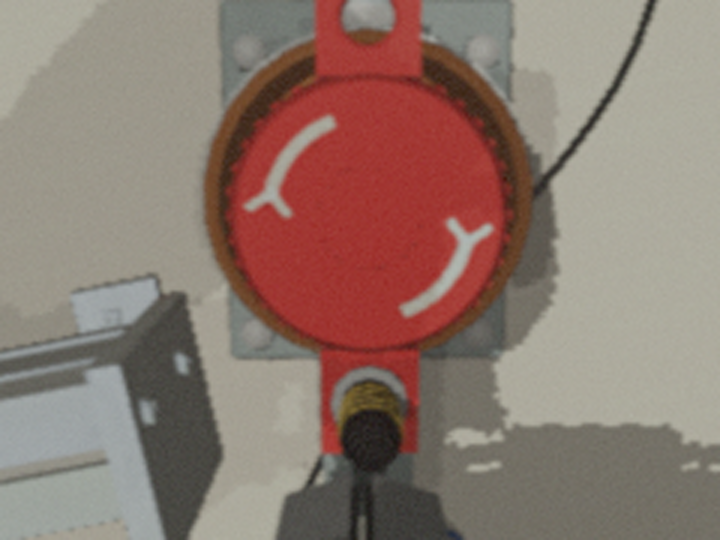

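```bash
python3 -c "
from h import *
c=np.load('w4.npy',allow_pickle=True).item();T=np.array(c['T_tool_cam']);Ti=np.linalg.inv(T)
def pt(X):
    p=Ti[:3,:3]@np.array(X)+Ti[:3,3];return c['fx']*p[0]/p[2]+c['cx'],c['fy']*p[1]/p[2]+c['cy']
for n,X in dict(pintop_w3=(0,0,-.008),collar_w3=(0,0,.026),grasp=(0,0,.003),tip=(0,0,.022),tipfront=(0,-.008,.022)).items():print(n,np.round(pt(X),1))
# pin in w4: handle top pixel, collar pixel
print('pintop',onz(c,200+371/3,120+442/3,.162),'collar',onz(c,200+370/3,120+400/3,.128))
print('cap',onz(c,200+368/3,120+213/3,.127),'hole+',onz(c,200+369/3,120+12/3,.125),c['cy'],c['cx'])
w=np.load('w2.npy',allow_pickle=True).item()
print('w2',onz(w,320.5,232,.162),onz(w,320,113,.125),onz(w,320,251.5,.055))
"
```

```text
pintop_w3 [321.5 292.3]
collar_w3 [321.4 272.9]
grasp [321.5 285.3]
tip [321.4 274.8]
tipfront [321.4 261.9]
pintop [ 0.50951167 -0.31952887  0.162     ] collar [ 0.51013547 -0.31969061  0.128     ]
cap [ 0.55422317 -0.32811565  0.127     ] hole+ [ 0.59830073 -0.33726988  0.125     ] 248.48377286732693 320.11289557753423
w2 [ 0.51019446 -0.31954279  0.162     ] [ 0.598021   -0.33689006  0.125     ] [ 0.46874629 -0.31073643  0.055     ]
```

>>> play_rows --plan '[1, 1, 0, 4, 0, 0, 0, 1, 1, 0, 8, 0, 0, 0, 1, 1, 0, 12, 0, 0, 0, 1, 1, 0, 15, 0, 0, 0, 1, 1, 0, 18, 0, 0, 0, 1, 1, 0, 18, 0, 0, 0]'

```text
t: 11.38
tcp_pos: [0.5088, -0.3182, 0.1805]
orientation: [-0.633, 0.774, 0.001, -0.0]
wrist_force: [0.3, 1.3, -0.1]
grip_width: 0.0005
```

>>> play_rows --plan '[1, 0, 0, 2, 0, 0, 0, 1, 0, 0, 4, 0, 0, 0, 1, 0, 0, 4, 0, 0, 0]'

```text
t: 11.63
tcp_pos: [0.5091, -0.3185, 0.1772]
orientation: [-0.633, 0.774, 0.0, -0.0]
wrist_force: [0.2, 0.5, -0.2]
grip_width: 0.0006
```

```bash
python3 -c "
from h import *
s=cam('scene');np.save('s5.npy',s,allow_pickle=True);p=proj(s,(.5093,-.319,.162));print(p)
t=cam('wrist')
u,v=int(p[0]),int(p[1]);a=s['img'][v-50:v+30,u-55:u+55];b=t['img'][200:340,240:400]
im=np.hstack([cv2.resize(a,(660,480),interpolation=2)]);cv2.imwrite('pics/s5.png',im[:,:,::-1]);print(u-55,v-50)
for n,X in dict(tip=(0,0,.022),tcp=(0,0,0),up=(0,0,-.02)).items():
    st=ctrl.state();print(n,(proj(s,Ro.from_quat(st['orientation']).as_matrix()@np.array(X)+st['tcp_pos'])-[u-55,v-50])*6)
"
```

```text
[284.16970088 204.67178188]
229 154
tip [332.55819212 313.65749201]
tcp [329.68320323 282.32741142]
up [326.98311789 252.90333549]
```

View pics/s5.png

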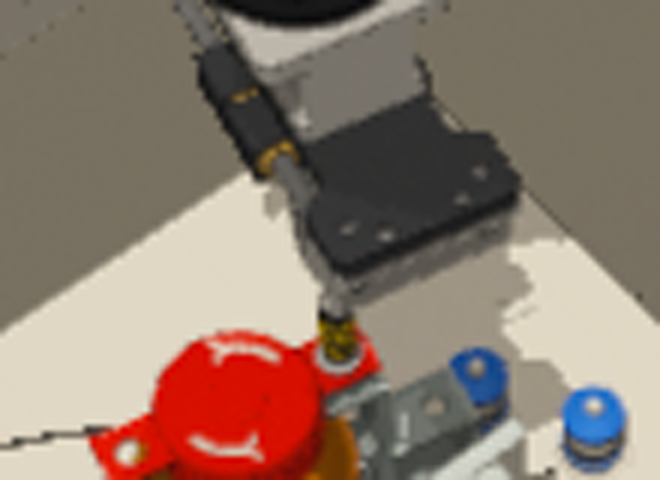

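>>> play_rows --plan '[1, 0, 0, 2, 0, 0, 0, 1, 0, 0, 2, 0, 0, 0]'

```text
t: 11.9
tcp_pos: [0.5092, -0.3186, 0.1753]
orientation: [-0.633, 0.774, 0.0, 0.0]
wrist_force: [-0.0, 0.1, -0.2]
grip_width: 0.0003
```

>>> play_rows --plan '[1, 0, 0, 2, 0, 0, 0, 1, 0, 0, 2, 0, 0, 0]'

```text
t: 12.07
tcp_pos: [0.5091, -0.3185, 0.1732]
orientation: [-0.633, 0.774, 0.0, -0.0]
wrist_force: [1.5, 0.3, 0.7]
grip_width: 0.0004
```

>>> play_rows --plan '[1, 0, 0, 2, 0, 0, 0, 1, 0, 0, 2, 0, 0, 0]'

```text
t: 12.23
tcp_pos: [0.5091, -0.3185, 0.1712]
orientation: [-0.633, 0.774, 0.0, -0.0]
wrist_force: [-0.4, -0.1, 0.4]
grip_width: 0.0004
```

```bash
python3 st.py
```

```text
12.23 [ 0.5091 -0.3185  0.1712] yaw -101.49 zz -1.0 [ 0.065  0.691  0.761  1.695 -0.555  0.985 -0.743] [-0.4 -0.1  0.4] gw 0.0004
```

>>> play_rows --plan '[1, 0, 0, 3, 0, 0, 0, 1, 0, 0, 6, 0, 0, 0, 1, 0, 0, 6, 0, 0, 0]'

```text
t: 12.48
tcp_pos: [0.5089, -0.3183, 0.1648]
orientation: [-0.633, 0.774, 0.001, -0.0]
wrist_force: [0.2, -0.2, 0.3]
grip_width: 0.0007
```

>>> play_rows --plan '[1, 0, 0, 3, 0, 0, 0, 1, 0, 0, 6, 0, 0, 0, 1, 0, 0, 6, 0, 0, 0]'

```text
t: 12.73
tcp_pos: [0.5089, -0.3183, 0.1588]
orientation: [-0.633, 0.774, 0.001, -0.0]
wrist_force: [-0.2, 0.3, -0.4]
grip_width: 0.0003
```

>>> play_rows --plan '[1, 0, 0, 3, 0, 0, 0, 1, 0, 0, 6, 0, 0, 0, 1, 0, 0, 6, 0, 0, 0]'

```text
t: 12.98
tcp_pos: [0.5089, -0.3183, 0.1528]
orientation: [-0.633, 0.774, 0.001, -0.0]
wrist_force: [-0.2, -0.1, 0.1]
grip_width: 0.0005
```

```bash
python3 st.py;python3 -c "
from h import *
c=cam('wrist');save(c,'w6.png',(200,180,440,360),3)
s=cam('scene');np.save('s6.npy',s,allow_pickle=True)"
```

```text
12.98 [ 0.5089 -0.3183  0.1528] yaw -101.49 zz -1.0 [ 0.074  0.711  0.744  1.713 -0.574  0.95  -0.727] [-0.2 -0.1  0.1] gw 0.0005
```

View pics/w6.png

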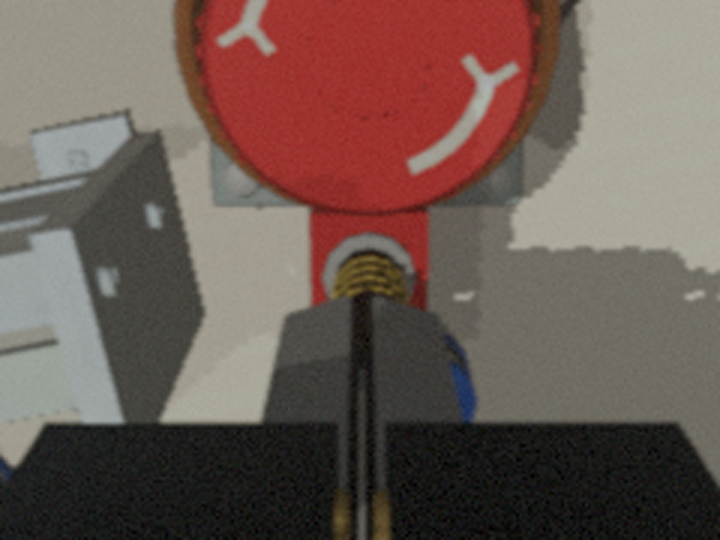

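>>> play_rows --plan '[1, 0, 0, 3, 0, 0, 0, 1, 0, 0, 6, 0, 0, 0, 1, 0, 0, 6, 0, 0, 0]'

```text
t: 13.33
tcp_pos: [0.509, -0.3183, 0.1469]
orientation: [-0.633, 0.774, 0.001, -0.0]
wrist_force: [0.1, -0.3, -0.2]
grip_width: 0.0007
```

>>> play_rows --plan '[1, 0, 0, 3, 0, 0, 0, 1, 0, 0, 3, 0, 0, 0]'

```text
t: 13.5
tcp_pos: [0.509, -0.3187, 0.1444]
orientation: [-0.633, 0.774, 0.0, -0.0]
wrist_force: [-0.4, -0.1, 3.5]
grip_width: 0.0005
```

>>> play_rows --plan '[1, 0, 0, 2, 0, 0, 0, 1, 0, 0, 2, 0, 0, 0]'

```text
t: 13.67
tcp_pos: [0.5092, -0.319, 0.1429]
orientation: [-0.633, 0.774, -0.0, 0.0]
wrist_force: [-1.8, 0.6, 5.5]
grip_width: 0.0005
```

>>> play_rows --plan '[1, 0, 0, 2, 0, 0, 0, 1, 0, 0, 2, 0, 0, 0]'

```text
t: 13.83
tcp_pos: [0.5092, -0.3193, 0.1414]
orientation: [-0.633, 0.774, -0.001, 0.0]
wrist_force: [-2.4, 0.7, 8.2]
grip_width: 0.0007
```

>>> play_rows --plan '[1, 0, 0, -12, 0, 0, 0, 0.1, 0, 0, -20, 0, 0, 0, 0.1, 0, 0, -20, 0, 0, 0, 0.1, 0, 0, -20, 0, 0, 0, 0.1, 0, 0, -20, 0, 0, 0, 0.1, 0, 0, -20, 0, 0, 0]'

```text
t: 14.33
tcp_pos: [0.5091, -0.3183, 0.1601]
orientation: [-0.633, 0.774, 0.0, -0.0]
wrist_force: [1.2, 0.4, 0.7]
grip_width: 0.0302
```

```bash
python3 st.py;python3 go.py .5095 -.3192 .1165 -101.3
```

```text
14.33 [ 0.5091 -0.3183  0.1601] yaw -101.48 zz -1.0 [ 0.07   0.703  0.751  1.706 -0.567  0.964 -0.733] [1.2 0.4 0.7] gw 0.0302
shift [ 0.8 -0.6 43.6] rot [ 0.001  0.    -0.003] rows 1.0
```

>>> play_rows --plan '[0.1, 1, -0.5, 0, 0, 0, 0, 0.1, 1, -0.5, 10, 0, 0, 0, 0.1, 1, -0.5, 20, 0, 0, 0, 0.1, 1, -0.5, 30, 0, 0, 0, 0.1, 1, -0.5, 38, 0, 0, 0, 0.1, 1, -0.5, 43, 0, 0, 0, 0.1, 1, -0.5, 43, 0, 0, 0]'

```text
t: 14.92
tcp_pos: [0.5087, -0.319, 0.1158]
orientation: [-0.633, 0.774, 0.001, -0.0]
wrist_force: [0.4, -0.9, 0.4]
grip_width: 0.0425
```

>>> play_rows --plan '[1, 0, 0, 0, 0, 0, 0, 1, 0, 0, 0, 0, 0, 0, 1, 0, 0, 0, 0, 0, 0, 1, 0, 0, 0, 0, 0, 0, 1, 0, 0, 0, 0, 0, 0, 1, 0, 0, 0, 0, 0, 0, 1, 0, 0, 0, 0, 0, 0]' --squeeze 25

```text
t: 15.5
tcp_pos: [0.5098, -0.3199, 0.1179]
orientation: [-0.633, 0.774, -0.0, 0.0]
wrist_force: [-0.9, 0.3, 1.8]
grip_width: 0.013
```

>>> play_rows --plan '[1, 0, 0, -12, 0, 0, 0, 1, 0, 0, -24, 0, 0, 0, 1, 0, 0, -36, 0, 0, 0, 1, 0, 0, -48, 0, 0, 0, 1, 0, 12, -48, 0, 0, 0, 1, 0, 24, -48, 0, 0, 0, 1, 0, 36, -48, 0, 0, 0, 1, 0, 41, -48, 0, 0, 0, 1, 0, 41, -48, 0, 0, 0, 1, 0, 41, -48, 0, 0, 0]'

```text
t: 16.33
tcp_pos: [0.4701, -0.3118, 0.1662]
orientation: [-0.633, 0.774, -0.001, 0.0]
wrist_force: [0.4, 0.0, -0.3]
grip_width: 0.0133
```

```bash
python3 st.py;python3 -c "
from h import *
c=cam('wrist');save(c,'w7.png',(200,120,440,300),3);np.save('w7.npy',c,allow_pickle=True);print(proj(c,(.4688,-.311,.055)))"
```

```text
16.33 [ 0.4701 -0.3118  0.1662] yaw -101.48 zz -1.0 [ 0.064  0.645  0.765  1.803 -0.552  0.919 -0.696] [ 0.4  0.  -0.3] gw 0.0133
[320.62022357 244.03251179]
```

View pics/w7.png

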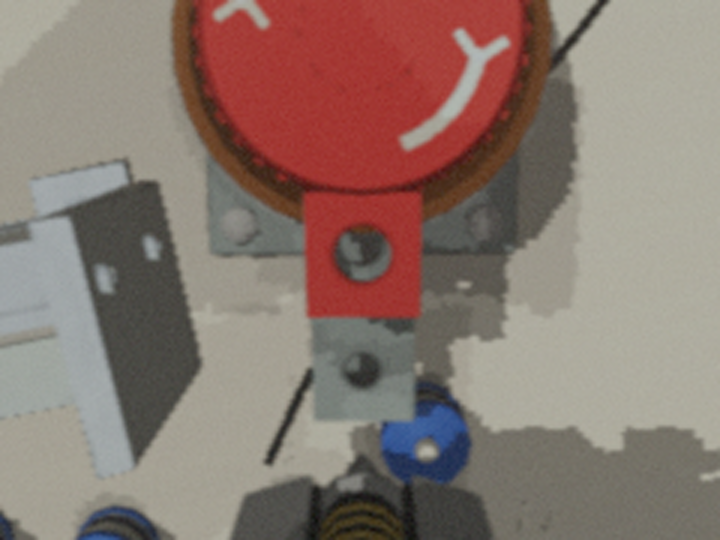

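>>> play_rows --plan '[1, 0, 1, 15, 0, 0, 0, 1, 0, 1, 30, 0, 0, 0, 1, 0, 1, 45, 0, 0, 0, 1, 0, 1, 60, 0, 0, 0, 1, 0, 1, 75, 0, 0, 0, 1, 0, 1, 80, 0, 0, 0, 1, 0, 1, 80, 0, 0, 0]'

```text
t: 16.97
tcp_pos: [0.4682, -0.3108, 0.0843]
orientation: [-0.633, 0.774, 0.001, -0.0]
wrist_force: [0.3, 0.9, -0.6]
grip_width: 0.0131
```

>>> play_rows --plan '[1, 0, 0, 6, 0, 0, 0, 1, 0, 0, 12, 0, 0, 0, 1, 0, 0, 18, 0, 0, 0, 1, 0, 0, 18, 0, 0, 0]'

```text
t: 17.3
tcp_pos: [0.4682, -0.311, 0.0667]
orientation: [-0.633, 0.774, 0.0, 0.0]
wrist_force: [0.3, -0.0, -0.5]
grip_width: 0.0132
```

>>> play_rows --plan '[1, 0, 0, 6, 0, 0, 0, 1, 0, 0, 12, 0, 0, 0, 1, 0, 0, 16, 0, 0, 0, 1, 0, 0, 16, 0, 0, 0]'

```text
t: 17.63
tcp_pos: [0.4683, -0.3113, 0.0507]
orientation: [-0.633, 0.774, 0.0, -0.0]
wrist_force: [0.4, -0.5, -0.6]
grip_width: 0.0131
```

```bash
python3 st.py
```

```text
17.63 [ 0.4683 -0.3113  0.0507] yaw -101.49 zz -1.0 [ 0.155  0.788  0.621  1.895 -0.704  0.69  -0.569] [ 0.4 -0.5 -0.6] gw 0.0131
```

>>> play_rows --plan '[1, 0, 0, 2, 0, 0, 0, 1, 0, 0, 3, 0, 0, 0, 1, 0, 0, 3, 0, 0, 0]'

```text
t: 17.88
tcp_pos: [0.4684, -0.3115, 0.049]
orientation: [-0.633, 0.774, -0.0, 0.0]
wrist_force: [-0.7, 0.9, 3.2]
grip_width: 0.0134
```

>>> play_rows --plan '[0.1, 0, 0, 0, 0, 0, 0, 0.1, 0, 0, 0, 0, 0, 0, 0.1, 0, 0, 0, 0, 0, 0, 0.1, 0, 0, 0, 0, 0, 0, 0.1, 0, 0, 0, 0, 0, 0, 0.1, 0, 0, 0, 0, 0, 0]'

```text
t: 18.38
tcp_pos: [0.4683, -0.3113, 0.0484]
orientation: [-0.633, 0.774, 0.0, 0.0]
wrist_force: [0.4, -0.0, -0.5]
grip_width: 0.0425
```

>>> play_rows --plan '[0.1, 0, 0, -20, 0, 0, 0, 0.1, 0, 0, -40, 0, 0, 0, 0.1, 0, 0, -70, 0, 0, 0, 0.1, 0, 0, -100, 0, 0, 0, -1, 0, 0, -130, 0, 0, 0, -1, 0, 0, -150, 0, 0, 0, -1, 0, 0, -150, 0, 0, 0, -1, 0, 0, -150, 0, 0, 0]'

```text
t: 19.05
tcp_pos: [0.4689, -0.3115, 0.1993]
orientation: [-0.633, 0.774, -0.001, 0.001]
wrist_force: [-0.6, 0.3, -0.3]
grip_width: 0.0657
```

```bash
python3 st.py; python3 go.py .5537 -.328 .2 -101.4; python3 -c "
from h import *
c=cam('wrist');np.save('w8.npy',c,allow_pickle=True)
h=cv2.cvtColor(c['img'],cv2.COLOR_RGB2HSV);m=cv2.inRange(h,(18,90,50),(32,255,255));k,_,st,ce=cv2.connectedComponentsWithStats(m)
print([(ce[i].round(1),st[i,4]) for i in range(1,k) if st[i,4]>12])
print('pred top/mid',proj(c,(.4688,-.311,.092)),proj(c,(.4688,-.311,.075)),proj(c,(.4688,-.311,.055)))
save(c,'w8.png',(200,120,440,300),3)"
```

```text
19.05 [ 0.4689 -0.3115  0.1993] yaw -101.47 zz -1.0 [ 0.042  0.607  0.799  1.769 -0.514  0.984 -0.726] [-0.6  0.3 -0.3] gw 0.0657
shift [ -0.7 -86.4  -0.5] rot [-0.002 -0.    -0.001] rows 2.1
[(array([320. , 235.3]), np.int32(91)), (array([142.6, 380.1]), np.int32(877)), (array([496.8, 382.2]), np.int32(1307)), (array([514.2, 448.2]), np.int32(130)), (array([540.8, 445.5]), np.int32(36)), (array([529.7, 448.4]), np.int32(26)), (array([621.3, 447.7]), np.int32(23)), (array([584.9, 449.3]), np.int32(17)), (array([594.3, 452.3]), np.int32(23)), (array([493. , 453.4]), np.int32(69)), (array([207.1, 454.4]), np.int32(29)), (array([229.6, 454.1]), np.int32(159)), (array([253.5, 454.6]), np.int32(36)), (array([278.1, 454.1]), np.int32(139)), (array([303.5, 454.3]), np.int32(66)), (array([318.6, 454. ]), np.int32(70)), (array([330.5, 453.6]), np.int32(24)), (array([340.2, 454.1]), np.int32(46)), (array([357.5, 454.2]), np.int32(57)), (array([370.1, 454.8]), np.int32(21)), (array([380.9, 453.9]), np.int32(46)), (array([397.1, 453.7]), np.int32(44)), (array([420.5, 454.5]), np.int32(103)), (array([441.4, 451.9]), np.int32(24)), (array([454.2, 455.1]), np.int32(105)), (array([475.2, 451.3]), np.int32(13)), (array([538.1, 452.8]), np.int32(16)), (array([636.9, 454.9]), np.int32(17)), (array([543.8, 455.4]), np.int32(16)), (array([558.5, 454.8]), np.int32(32))]
pred top/mid [320.5615558  243.71518829] [320.56281646 239.34015337] [320.56414572 234.72703163]
```

View pics/w8.png

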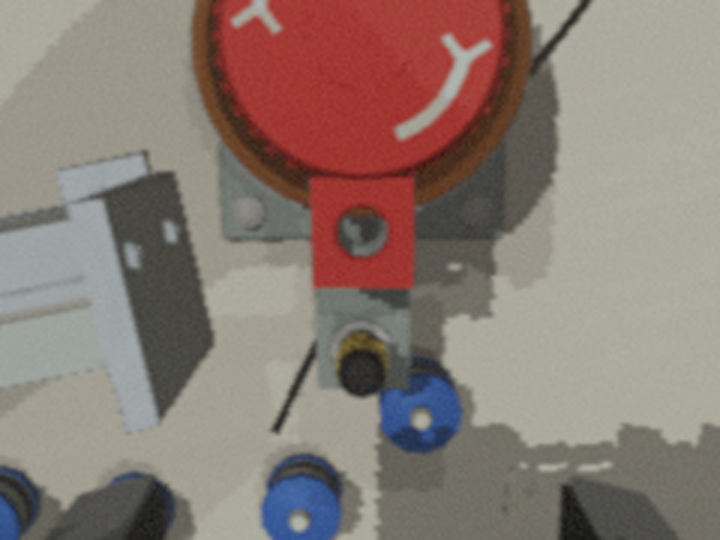

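>>> play_rows --plan '[-1, 0, -29, 0, 0, 0, 0, -1, 0, -58, 0, 0, 0, 0, -1, -0.7, -86.4, 0, 0, 0, 0, -1, -0.7, -86.4, 0, 0, 0, 0, -1, -0.7, -86.4, 25, 0, 0, 0, -1, -0.7, -86.4, 50, 0, 0, 0, -1, -0.7, -86.4, 75, 0, 0, 0, -1, -0.7, -86.4, 95, 0, 0, 0, -1, -0.7, -86.4, 106, 0, 0, 0, -1, -0.7, -86.4, 106, 0, 0, 0]'

```text
t: 19.93
tcp_pos: [0.5506, -0.3261, 0.0887]
orientation: [-0.633, 0.775, 0.003, -0.001]
wrist_force: [-0.9, -0.2, -0.1]
grip_width: 0.0937
```

```bash
python3 st.py; python3 go.py .5537 -.328 .0925 -101.4
```

```text
19.93 [ 0.5506 -0.3261  0.0887] yaw -101.52 zz -1.0 [ 0.108  0.838  0.688  1.643 -0.643  0.907 -0.726] [-0.9 -0.2 -0.1] gw 0.0937
shift [ 1.2 -3.4 -3.8] rot [ 0.007  0.003 -0.002] rows 0.1
```

>>> play_rows --plan '[-1, 0, 0, 0, 0, 0, 0, -1, 0, 0, 0, 0, 0, 0]'

```text
t: 20.1
tcp_pos: [0.5534, -0.3286, 0.0934]
orientation: [-0.633, 0.774, -0.001, 0.0]
wrist_force: [0.4, -0.5, 0.3]
grip_width: 0.0939
```

```bash
python3 st.py; python3 go.py .5537 -.328 .0925 -101.4
```

```text
20.1 [ 0.5534 -0.3286  0.0934] yaw -101.51 zz -1.0 [ 0.107  0.833  0.692  1.638 -0.642  0.908 -0.726] [ 0.4 -0.5  0.3] gw 0.0939
shift [-0.7 -0.1  0.9] rot [-0.001 -0.001 -0.002] rows 0.0
```

>>> play_rows --plan '[1, 0, 0, 0, 0, 0, 0, 1, 0, 0, 0, 0, 0, 0, 1, 0, 0, 0, 0, 0, 0, 1, 0, 0, 0, 0, 0, 0, 1, 0, 0, 0, 0, 0, 0, 1, 0, 0, 0, 0, 0, 0]' --squeeze 58

```text
t: 20.6
tcp_pos: [0.5535, -0.3283, 0.093]
orientation: [-0.633, 0.774, -0.001, 0.0]
wrist_force: [1.2, -1.9, 1.6]
grip_width: 0.0654
```

```bash
python3 st.py
```

```text
20.6 [ 0.5535 -0.3283  0.093 ] yaw -101.49 zz -1.0 [ 0.107  0.834  0.691  1.639 -0.642  0.908 -0.726] [ 1.2 -1.9  1.6] gw 0.0654
```

>>> play_rows --plan '[1, 0, 0, 2, 0, 0, 0, 1, 0, 0, 4, 0, 0, 0, 1, 0, 0, 6, 0, 0, 0, 1, 0, 0, 7.5, 0, 0, 0, 1, 0, 0, 7.5, 0, 0, 0, 1, 0, 0, 7.5, 0, 0, 0]'

```text
t: 21.1
tcp_pos: [0.5536, -0.3284, 0.087]
orientation: [-0.633, 0.774, -0.001, 0.001]
wrist_force: [-1.9, 1.8, 11.8]
grip_width: 0.0654
```

```bash
python3 st.py
```

```text
21.1 [ 0.5536 -0.3284  0.087 ] yaw -101.49 zz -1.0 [ 0.11   0.84   0.686  1.643 -0.649  0.897 -0.72 ] [-1.9  1.8 11.8] gw 0.0654
```

>>> play_rows --plan '[1, 0, 0, 1.5, 0, 0, 0, 1, 0, 0, 3, 0, 0, 0, 1, 0, 0, 3, 0, 0, 0, 1, 0, 0, 3, 0, 0, 0, 1, 0, 0, 3, 0, 0, 0]'

```text
t: 21.52
tcp_pos: [0.5536, -0.3284, 0.0847]
orientation: [-0.633, 0.774, -0.001, 0.001]
wrist_force: [-2.2, 2.9, 16.6]
grip_width: 0.0653
```

```bash
python3 st.py
```

```text
21.52 [ 0.5536 -0.3284  0.0847] yaw -101.49 zz -1.0 [ 0.111  0.843  0.683  1.645 -0.652  0.893 -0.718] [-2.2  2.9 16.6] gw 0.0653
```

>>> play_rows --plan '[1, 0, 0, 0, 0, 0, -0.1, 1, 0, 0, 0, 0, 0, -0.2, 1, 0, 0, 0, 0, 0, -0.3, 1, 0, 0, 0, 0, 0, -0.4, 1, 0, 0, 0, 0, 0, -0.4, 1, 0, 0, 0, 0, 0, -0.4]'

```text
t: 22.02
tcp_pos: [0.5549, -0.3292, 0.0853]
orientation: [0.774, -0.633, 0.002, -0.001]
wrist_force: [-1.7, 1.9, 17.0]
grip_width: 0.0654
```

```bash
python3 st.py; python3 -c "
from h import *
print(ctrl.state()['wrist_torque'])"
```

```text
22.02 [ 0.5549 -0.3292  0.0853] yaw -78.53 zz -1.0 [ 0.165  0.812  0.577  1.642 -0.556  0.852 -0.399] [-1.7  1.9 17. ] gw 0.0654
[0.36154088 0.55533756 0.09080923]
```

>>> play_rows --plan '[1, 0, 0, 0, 0, 0, -0.1, 1, 0, 0, 0, 0, 0, -0.2, 1, 0, 0, 0, 0, 0, -0.3, 1, 0, 0, 0, 0, 0, -0.4, 1, 0, 0, 0, 0, 0, -0.46, 1, 0, 0, 0, 0, 0, -0.46, 1, 0, 0, 0, 0, 0, -0.46]'

```text
t: 22.6
tcp_pos: [0.5544, -0.3283, 0.085]
orientation: [0.898, -0.44, 0.002, -0.001]
wrist_force: [-1.8, 2.6, 18.0]
grip_width: 0.0656
```

```bash
python3 st.py; python3 -c "
from h import *
print(ctrl.state()['wrist_torque'])
c=cam('wrist');save(c,'w9.png',(200,100,440,280),3)
h=cv2.cvtColor(c['img'],cv2.COLOR_RGB2HSV);m=cv2.inRange(h,(0,150,60),(6,255,255))|cv2.inRange(h,(174,150,60),(180,255,255));print(cv2.countNonZero(m));cv2.imwrite('pics/m9.png',m)
z=.119
ct=np.array([.5537,-.328]);P=[]
for a in range(-180,180,6):
    q=proj(c,[ct[0]+.052*np.cos(np.radians(a)),ct[1]+.052*np.sin(np.radians(a)),z]);u,v=q.round().astype(int)
    if 0<=v<480 and 0<=u<640 and m[v,u]:P.append(a)
print('red at 52mm, world az:',P)"
```

```text
22.6 [ 0.5544 -0.3283  0.085 ] yaw -52.2 zz -1.0 [ 0.231  0.783  0.452  1.64  -0.438  0.818 -0.039] [-1.8  2.6 18. ] gw 0.0656
[0.6540557  0.80869214 0.10296988]
17099
red at 52mm, world az: [-150, -144, -138, -132, 30, 36, 42, 48]
```

>>> play_rows --plan '[1, 0, 0, -4, 0, 0, 0, 1, 0, 0, -8, 0, 0, 0, 1, 0, 0, -12, 0, 0, 0, 1, 0, 0, -18, 0, 0, 0, 1, 0, 0, -26, 0, 0, 0, 1, 0, 0, -36, 0, 0, 0, 1, 0, 0, -50, 0, 0, 0, 1, 0, 0, -50, 0, 0, 0]'

```text
t: 23.32
tcp_pos: [0.5541, -0.3291, 0.1346]
orientation: [0.898, -0.44, 0.002, 0.0]
wrist_force: [-0.0, -0.7, -0.6]
grip_width: 0.0657
```

```bash
python3 st.py; python3 -c "
from h import *
print(ctrl.state()['wrist_torque'])
c=cam('wrist');np.save('w10.npy',c,allow_pickle=True);save(c,'w10.png',(180,80,460,290),2.7)"; python3 go.py .6012 -.1587 .25 -85
```

```text
23.32 [ 0.5541 -0.3291  0.1346] yaw -52.23 zz -1.0 [ 0.212  0.726  0.487  1.603 -0.403  0.911 -0.068] [-0.  -0.7 -0.6] gw 0.0657
[-0.02082449  0.0443732  -0.03143505]
shift [-104.9 -141.7 -116.7] rot [-0.001 -0.002  0.572] rows 5.1
```

View pics/w10.png

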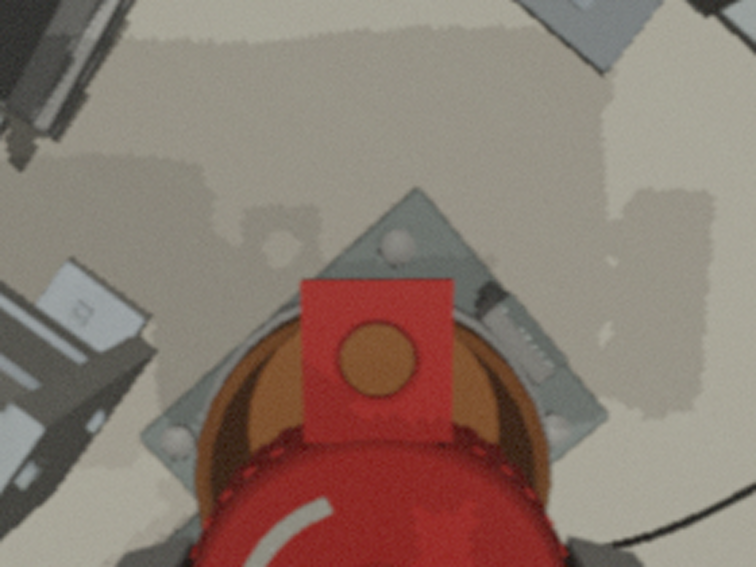

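```bash
python3 -c "
from h import *
C={n:np.load(n+'0.npy',allow_pickle=True).item() for n in('scene','top')}
for q in[(386,172),(362,139),(240,128),(272,166)]:
    for p in[(230,245),(298,318),(230,250)]:
        print(q,p,*[np.round(v,3) for v in tri(C['top'],q,C['scene'],p)])
c=np.load('w2.npy',allow_pickle=True).item()
# w2: strip lower edge (10,105)-(285,48); strip/dark edge (0,75)-(285,15)
for p in[(10,105),(285,48),(5,75),(280,17)]:print(p,onz(c,*p,0),onz(c,*p,.1),onz(c,*p,.2))
"
```

```text
(386, 172) (230, 245) [ 0.673 -0.312  0.175] 0.016
(386, 172) (298, 318) [ 0.665 -0.235  0.009] 0.218
(386, 172) (230, 250) [ 0.677 -0.313  0.154] 0.018
(362, 139) (230, 245) [ 0.707 -0.24   0.325] 0.033
(362, 139) (298, 318) [ 0.704 -0.168  0.204] 0.202
(362, 139) (230, 250) [ 0.711 -0.24   0.31 ] 0.035
(240, 128) (230, 245) [ 0.71  -0.052  0.594] 0.1
(240, 128) (298, 318) [ 0.712 -0.003  0.443] 0.001
(240, 128) (230, 250) [ 0.713 -0.051  0.585] 0.1
(272, 166) (230, 245) [ 0.678 -0.104  0.483] 0.124
(272, 166) (298, 318) [ 0.676 -0.053  0.269] 0.005
(272, 166) (230, 250) [ 0.681 -0.103  0.472] 0.124
(10, 105) [ 0.68654371 -0.00535069  0.        ] [ 0.65952619 -0.07813921  0.1       ] [ 0.63250867 -0.15092774  0.2       ]
(285, 48) [ 0.68242771 -0.3157343   0.        ] [ 0.65633156 -0.31904264  0.1       ] [ 0.63023542 -0.32235099  0.2       ]
(5, 75) [ 0.71653667 -0.01192548  0.        ] [ 0.68280514 -0.08324222  0.1       ] [ 0.64907362 -0.15455896  0.2       ]
(280, 17) [ 0.71245105 -0.31710501  0.        ] [ 0.6796341  -0.32010652  0.1       ] [ 0.64681716 -0.32310803  0.2       ]
```

>>> play_rows --plan '[1, 0, 0, -12, 0, 0, -0.12, 1, 0, 0, -24, 0, 0, -0.24, 1, 0, 0, -36, 0, 0, -0.36, 1, 0, 0, -48, 0, 0, -0.48, 1, 0, 0, -60, 0, 0, -0.6, 1, 0, 0, -72, 0, 0, -0.72, 1, 0, 0, -84, 0, 0, -0.84, 1, 0, 0, -96, 0, 0, -0.96, 1, 0, 0, -108, 0, 0, -1.08, 1, 0, 0, -115, 0, 0, -1.2]'

```text
t: 24.2
tcp_pos: [0.553, -0.328, 0.2475]
orientation: [0.989, 0.147, -0.0, -0.0]
wrist_force: [0.9, 0.2, -1.2]
grip_width: 0.0656
```

```bash
python3 st.py; python3 go.py .6012 -.1587 .25 95.2
```

```text
24.2 [ 0.553  -0.328   0.2475] yaw 16.87 zz -1.0 [ 0.379  0.572  0.192  1.467 -0.116  1.114  0.887] [ 0.9  0.2 -1.2] gw 0.0656
shift [  95.3 -148.    -2.5] rot [-0.     0.    -1.367] rows 10.9
```

>>> play_rows --plan '[1, 10, -15, 0, 0, 0, -0.12, 1, 20, -30, 0, 0, 0, -0.24, 1, 30, -45, 0, 0, 0, -0.36, 1, 40, -60, 0, 0, 0, -0.48, 1, 50, -75, 0, 0, 0, -0.6, 1, 60, -90, 0, 0, 0, -0.72, 1, 70, -105, 0, 0, 0, -0.84, 1, 80, -120, 0, 0, 0, -0.96, 1, 88, -135, 0, 0, 0, -1.08, 1, 95, -148, 0, 0, 0, -1.2]'

```text
t: 25.03
tcp_pos: [0.6017, -0.1574, 0.2461]
orientation: [0.733, 0.68, -0.0, -0.001]
wrist_force: [0.5, -0.5, -1.3]
grip_width: 0.065
```

>>> play_rows --plan '[1, 0, 0, 0, 0, 0, -0.1, 1, 0, 0, 0, 0, 0, -0.16, 1, 0, 0, 0, 0, 0, -0.16, 1, 0, 0, 0, 0, 0, -0.16]'

```text
t: 25.37
tcp_pos: [0.6015, -0.1592, 0.2463]
orientation: [0.68, 0.733, -0.0, -0.001]
wrist_force: [-1.0, 0.4, -1.5]
grip_width: 0.0655
```

```bash
python3 st.py; python3 go.py .6012 -.1587 .1 95.2;python3 -c "
from h import *
c=cam('wrist');np.save('w11.npy',c,allow_pickle=True);save(c,'w11.png')
for q in((.6426,-.1374),(.5586,-.1447),(.6434,-.1723),(.5603,-.1802)):print(proj(c,(*q,.055)))"
```

```text
25.37 [ 0.6015 -0.1592  0.2463] yaw 94.34 zz -1.0 [ 0.32   0.539 -0.174  1.522  0.1    1.092  1.771] [-1.   0.4 -1.5] gw 0.0655
shift [  0.4  -0.  146.3] rot [-0.001 -0.001 -0.015] rows 3.5
[337.13801202 262.90328377]
[337.0353261  181.92989191]
[304.06434094 261.25968049]
[301.58047261 180.96110409]
```

View pics/w11.png

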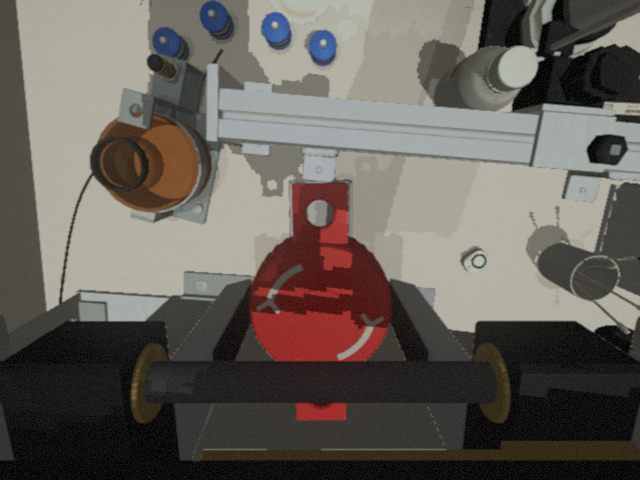

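>>> play_rows --plan '[1, 0, 0, 30, 0, 0, -0.015, 1, 0, 0, 60, 0, 0, -0.015, 1, 0, 0, 90, 0, 0, -0.015, 1, 0, 0, 120, 0, 0, -0.015, 1, 0, 0, 150, 0, 0, -0.015, 1, 0, 0, 170, 0, 0, -0.015, 1, 0, 0, 184, 0, 0, -0.015, 1, 0, 0, 190, 0, 0, -0.015, 1, 0, 0, 190, 0, 0, -0.015, 1, 0, 0, 190, 0, 0, -0.015]'

```text
t: 26.25
tcp_pos: [0.6024, -0.1592, 0.0574]
orientation: [0.674, 0.739, 0.0, 0.0]
wrist_force: [0.9, 0.1, -0.6]
grip_width: 0.065
```

```bash
python3 st.py; python3 go.py .6012 -.1587 .048 95.2
```

```text
26.25 [ 0.6024 -0.1592  0.0574] yaw 95.28 zz -1.0 [ 0.302  0.753 -0.146  1.706  0.156  0.694  1.738] [ 0.9  0.1 -0.6] gw 0.065
shift [ 0.6 -1.2  9.4] rot [0.    0.    0.001] rows 0.2
```

>>> play_rows --plan '[1, 0, -1, 3, 0, 0, 0, 1, 0, -1, 6, 0, 0, 0, 1, 0, -1, 6, 0, 0, 0]'

```text
t: 26.5
tcp_pos: [0.6012, -0.1592, 0.0514]
orientation: [0.674, 0.739, 0.0, 0.0]
wrist_force: [-0.1, -0.0, -0.2]
grip_width: 0.0653
```

>>> play_rows --plan '[1, 0, 0, 1.5, 0, 0, 0, 1, 0, 0, 3, 0, 0, 0, 1, 0, 0, 3, 0, 0, 0]'

```text
t: 26.75
tcp_pos: [0.601, -0.1591, 0.0479]
orientation: [0.674, 0.739, 0.0, -0.0]
wrist_force: [-0.1, -0.1, -0.7]
grip_width: 0.065
```

>>> play_rows --plan '[1, 0, 0, 1.5, 0, 0, 0, 1, 0, 0, 3, 0, 0, 0, 1, 0, 0, 3, 0, 0, 0]'

```text
t: 27.0
tcp_pos: [0.6013, -0.1591, 0.0468]
orientation: [0.674, 0.739, 0.0, 0.0]
wrist_force: [-4.3, 0.1, 12.0]
grip_width: 0.0657
```

>>> play_rows --plan '[1, 0, 0, -2, 0, 0, 0, 1, 0, 0, -2, 0, 0, 0, -1, 0, 0, -2, 0, 0, 0, -1, 0, 0, -2, 0, 0, 0, -1, 0, 0, -2, 0, 0, 0, -1, 0, 0, -2, 0, 0, 0, -1, 0, 0, -2, 0, 0, 0]'

```text
t: 27.58
tcp_pos: [0.601, -0.159, 0.0468]
orientation: [0.674, 0.739, -0.0, -0.0]
wrist_force: [0.9, -0.2, -0.6]
grip_width: 0.0931
```

```bash
python3 st.py
```

```text
27.58 [ 0.601  -0.159   0.0468] yaw 95.32 zz -1.0 [ 0.301  0.766 -0.143  1.714  0.159  0.673  1.736] [ 0.9 -0.2 -0.6] gw 0.0931
```

>>> play_rows --plan '[-1, 0, 0, -8, 0, 0, 0, -1, 0, 0, -20, 0, 0, 0, -1, 0, 0, -40, 0, 0, 0, -1, 0, 0, -75, 0, 0, 0, -1, 0, 0, -110, 0, 0, 0, -1, 0, 0, -145, 0, 0, 0, -1, 0, 0, -180, 0, 0, 0, -1, 0, 0, -200, 0, 0, 0, -1, 0, 0, -200, 0, 0, 0, -1, 0, 0, -200, 0, 0, 0]'

```text
t: 28.42
tcp_pos: [0.6019, -0.1592, 0.2494]
orientation: [0.674, 0.739, 0.001, 0.002]
wrist_force: [-0.2, -0.2, 0.0]
grip_width: 0.0939
```

```bash
cat > look.py <<'E'
from h import *
def comps(c,lo,hi,mn,z,rng=None):
    h=cv2.cvtColor(c['img'],cv2.COLOR_RGB2HSV);m=cv2.inRange(h,lo,hi);k,_,st,ce=cv2.connectedComponentsWithStats(m)
    for i in range(1,k):
        if st[i,4]>mn:
            X=onz(c,*ce[i],z)
            if rng is None or (rng[0]<X[0]<rng[1] and rng[2]<X[1]<rng[3]):print(ce[i].round(1),st[i].tolist(),X.round(4))
def filters(names=("top","scene")):
    for n in names:
        c=cam(n);print(n);comps(c,(100,120,50),(125,255,255),30 if n!="wrist" else 150,.028,(.33,.5,-.45,0.1))
E
python3 st.py; python3 -c "
from look import *
c=cam('wrist')
print('cap');comps(c,(0,140,60),(5,255,255),800,.081,(.5,.7,-.25,-.05))
filters(('top','scene','wrist'))"
```

```text
28.42 [ 0.6019 -0.1592  0.2494] yaw 95.32 zz -1.0 [ 0.324  0.534 -0.18   1.522  0.103  1.091  1.785] [-0.2 -0.2  0. ] gw 0.0939
cap
[320.5 225.2] [288, 168, 67, 116, 4040] [ 0.6009 -0.1586  0.081 ]
top
[384.2 275.5] [380, 271, 10, 10, 73] [ 0.4369 -0.3232  0.028 ]
[343.3 284.1] [339, 279, 10, 11, 72] [ 0.4153 -0.2169  0.028 ]
[366.5 285.8] [362, 281, 10, 10, 73] [ 0.4106 -0.2768  0.028 ]
scene
[327.3 223.1] [323, 219, 10, 9, 65] [ 0.4112 -0.2767  0.028 ]
[344.  240.3] [341, 236, 6, 9, 35] [ 0.411  -0.2123  0.028 ]
[350.4 256.1] [346, 251, 10, 10, 69] [ 0.4281 -0.1687  0.028 ]
wrist
[216.7  16.3] [203, 0, 28, 32, 572] [ 0.4109 -0.2766  0.028 ]
[278.4  28.8] [265, 14, 28, 30, 582] [ 0.4163 -0.2162  0.028 ]
[169.1  40.7] [156, 27, 27, 28, 520] [ 0.4368 -0.3227  0.028 ]
[325.   47.2] [312, 33, 27, 29, 555] [ 0.4284 -0.1691  0.028 ]
```

>>> play_rows --plan '[0.17, -24, -30, 0, 0, 0, 0, 0.17, -48, -60, 0, 0, 0, 0, 0.17, -72, -90, 0, 0, 0, 0, 0.17, -97, -120, 10, 0, 0, 0, 0.17, -122, -150, 30, 0, 0, 0, 0.17, -148, -182, 60, 0, 0, 0, 0.17, -148, -182, 100, 0, 0, 0, 0.17, -148, -182, 120, 0, 0, 0, 0.17, -148, -182, 120, 0, 0, 0, 0.17, -148, -182, 120, 0, 0, 0]'

```text
t: 29.45
tcp_pos: [0.4326, -0.3223, 0.1256]
orientation: [0.673, 0.739, -0.0, -0.002]
wrist_force: [0.5, 0.2, 0.1]
grip_width: 0.0391
```

```bash
python3 st.py; python3 go.py .434 -.323 -.003 95.3; python3 -c "
from look import *
filters(('wrist','scene'))"
```

```text
29.45 [ 0.4326 -0.3223  0.1256] yaw 95.33 zz -1.0 [ 0.686  0.56  -0.146  1.886  0.118  0.708  2.137] [0.5 0.2 0.1] gw 0.0391
shift [ -1.3   1.7 128.6] rot [-0.003 -0.003  0.001] rows 3.1
wrist
[378.2 219.7] [361, 203, 35, 34, 802] [ 0.4095 -0.2783  0.028 ]
[453.9 233.5] [438, 217, 34, 34, 772] [ 0.4149 -0.2176  0.028 ]
[316.5 246.7] [301, 232, 33, 33, 741] [ 0.4355 -0.3241  0.028 ]
[509.6 253.5] [493, 238, 35, 33, 767] [ 0.4269 -0.1705  0.028 ]
scene
[308.8 216.2] [304, 212, 9, 9, 48] [ 0.4347 -0.3227  0.028 ]
[327.4 223.2] [323, 219, 10, 9, 65] [ 0.4111 -0.2765  0.028 ]
[341.6 240.4] [337, 236, 10, 9, 69] [ 0.416  -0.2159  0.028 ]
[350.5 256.1] [346, 251, 10, 10, 70] [ 0.428  -0.1688  0.028 ]
```

>>> play_rows --plan '[0.17, -1.5, 1, 25, 0, 0, 0, 0.17, -1.5, 1, 50, 0, 0, 0, 0.17, -1.5, 1, 75, 0, 0, 0, 0.17, -1.5, 1, 100, 0, 0, 0, 0.17, -1.5, 1, 118, 0, 0, 0, 0.17, -1.5, 1, 127, 0, 0, 0, 0.17, -1.5, 1, 127, 0, 0, 0, 0.17, -1.5, 1, 127, 0, 0, 0]'

```text
t: 30.22
tcp_pos: [0.4361, -0.3249, 0.0011]
orientation: [0.673, 0.739, 0.0, 0.001]
wrist_force: [0.7, -0.2, 0.0]
grip_width: 0.039
```

>>> play_rows --plan '[1, 0, 0, 0, 0, 0, 0, 1, 0, 0, 0, 0, 0, 0, 1, 0, 0, 0, 0, 0, 0, 1, 0, 0, 0, 0, 0, 0, 1, 0, 0, 0, 0, 0, 0]' --squeeze 25

```text
t: 30.63
tcp_pos: [0.4359, -0.3253, 0.0014]
orientation: [0.674, 0.739, 0.0, 0.001]
wrist_force: [-1.2, -0.3, 6.1]
grip_width: 0.0268
```

```bash
python3 st.py
```

```text
30.63 [ 0.4359 -0.3253  0.0014] yaw 95.32 zz -1.0 [ 0.654  0.76  -0.099  1.956  0.164  0.43   2.097] [-1.2 -0.3  6.1] gw 0.0268
```

>>> play_rows --plan '[1, 0, 0, -30, 0, 0, 0, 1, 0, 0, -65, 0, 0, 0, 1, 0, 0, -100, 0, 0, 0, 1, 0, 0, -135, 0, 0, 0, 1, -3, 20, -160, 0, 0, 0, 1, -7, 55, -160, 0, 0, 0, 1, -11, 90, -160, 0, 0, 0, 1, -14, 117, -160, 0, 0, 0, 1, -14, 117, -160, 0, 0, 0, 1, -14, 117, -160, 0, 0, 0]'

```text
t: 31.47
tcp_pos: [0.5534, -0.3269, 0.1598]
orientation: [0.673, 0.74, 0.0, -0.0]
wrist_force: [-0.7, 0.0, -0.5]
grip_width: 0.0274
```

```bash
python3 st.py; python3 go.py .5535 -.328 .119 95.3;python3 -c "
from look import *
c=cam('wrist');save(c,'w12.png');print(proj(c,(.5537,-.328,.125)))
comps(c,(100,120,50),(125,255,255),100,.19)"
```

```text
31.47 [ 0.5534 -0.3269  0.1598] yaw 95.43 zz -1.0 [ 0.578  0.651 -0.148  1.567  0.111  0.932  2.06 ] [-0.7  0.  -0.5] gw 0.0274
shift [-1.1  0.  40.8] rot [ 0.    -0.001  0.002] rows 1.0
[317.6771522  265.74649652]
[397.7  63.9] [381, 46, 34, 37, 869] [ 0.4481 -0.3054  0.19  ]
[471.9  78.7] [456, 61, 34, 37, 869] [ 0.4507 -0.2748  0.19  ]
[526.7 100.6] [510, 84, 35, 35, 846] [ 0.4568 -0.2509  0.19  ]
[319.9 301.6] [291, 275, 58, 55, 2100] [ 0.5518 -0.3269  0.19  ]
```

>>> play_rows --plan '[1, -1, 1.5, 15, 0, 0, 0, 1, -1, 1.5, 30, 0, 0, 0, 1, -1, 1.5, 40, 0, 0, 0, 1, -1, 1.5, 40, 0, 0, 0, 0.1, -1, 1.5, 40, 0, 0, 0, 0.1, -1, 1.5, 40, 0, 0, 0, 0.1, -1, 1.5, 40, 0, 0, 0, 0.1, -1, 1.5, 40, 0, 0, 0, 0.1, -1, 1.5, 20, 0, 0, 0, 0.1, -1, 1.5, 0, 0, 0, 0]'

```text
t: 32.35
tcp_pos: [0.5534, -0.3282, 0.1599]
orientation: [0.673, 0.739, -0.0, -0.001]
wrist_force: [0.8, -0.0, -0.3]
grip_width: 0.0425
```

```bash
python3 st.py; python3 go.py .4108 -.2767 .1 95.3;python3 -c "
from look import *
filters(('wrist','top'))"
```

```text
32.35 [ 0.5534 -0.3282  0.1599] yaw 95.33 zz -1.0 [ 0.579  0.653 -0.147  1.563  0.11   0.936  2.06 ] [ 0.8 -0.  -0.3] gw 0.0425
shift [  64.5 -137.1   60.2] rot [-0.002 -0.001  0.001] rows 3.9
wrist
[398.9  64.5] [382, 46, 35, 38, 873] [ 0.4107 -0.2781  0.028 ]
[472.9  79.1] [457, 61, 34, 37, 865] [ 0.4159 -0.2176  0.028 ]
[527.6 100.8] [511, 84, 35, 35, 847] [ 0.4279 -0.1705  0.028 ]
top
[324.9 279.5] [320, 275, 10, 10, 72] [ 0.4273 -0.1691  0.028 ]
[343.3 284.1] [338, 279, 11, 11, 74] [ 0.4154 -0.2167  0.028 ]
```

>>> play_rows --plan '[0.17, 16, -34, 0, 0, 0, 0, 0.17, 32, -68, 0, 0, 0, 0, 0.17, 48, -103, 0, 0, 0, 0, 0.17, 64.5, -137, 0, 0, 0, 0, 0.17, 64.5, -137, 30, 0, 0, 0, 0.17, 64.5, -137, 60, 0, 0, 0, 0.17, 64.5, -137, 95, 0, 0, 0, 0.17, 64.5, -137, 120, 0, 0, 0, 0.17, 64.5, -137, 120, 0, 0, 0, 0.17, 64.5, -137, 120, 0, 0, 0]'

```text
t: 33.28
tcp_pos: [0.4109, -0.2765, 0.0393]
orientation: [0.673, 0.739, -0.0, -0.001]
wrist_force: [0.1, 0.2, -0.4]
grip_width: 0.0389
```

```bash
python3 st.py; python3 go.py .4106 -.277 -.002 95.3
```

```text
33.28 [ 0.4109 -0.2765  0.0393] yaw 95.34 zz -1.0 [ 0.611  0.655 -0.111  2.066  0.162  0.431  2.039] [ 0.1  0.2 -0.4] gw 0.0389
shift [-0.5 -0.3 41.3] rot [-0.002 -0.002  0.001] rows 1.0
```

>>> play_rows --plan '[0.17, -0.5, 0, 15, 0, 0, 0, 0.17, -0.5, 0, 30, 0, 0, 0, 0.17, -0.5, 0, 40, 0, 0, 0, 0.17, -0.5, 0, 40, 0, 0, 0, 1, -0.5, 0, 40, 0, 0, 0, 1, -0.5, 0, 40, 0, 0, 0, 1, -0.5, 0, 40, 0, 0, 0, 1, -0.5, 0, 40, 0, 0, 0, 1, -0.5, 0, 40, 0, 0, 0]' --squeeze 25

```text
t: 34.03
tcp_pos: [0.4125, -0.2781, 0.001]
orientation: [0.674, 0.739, 0.0, 0.001]
wrist_force: [0.0, 0.3, 6.2]
grip_width: 0.0272
```

>>> play_rows --plan '[1, 0, 0, -30, 0, 0, 0, 1, 0, 0, -65, 0, 0, 0, 1, 0, 0, -100, 0, 0, 0, 1, 0, 0, -135, 0, 0, 0, 1, -12, 25, -160, 0, 0, 0, 1, -28, 60, -160, 0, 0, 0, 1, -45, 95, -160, 0, 0, 0, 1, -64, 137, -160, 0, 0, 0, 1, -64, 137, -160, 0, 0, 0, 1, -64, 137, -160, 0, 0, 0]'

```text
t: 34.87
tcp_pos: [0.5559, -0.3285, 0.1594]
orientation: [0.673, 0.74, 0.0, 0.0]
wrist_force: [-0.2, 0.5, -0.1]
grip_width: 0.0273
```

```bash
cat > held.py <<'E'
from look import *
s=ctrl.state();z=s['tcp_pos'][2]+.027
c=cam('wrist');h=cv2.cvtColor(c['img'],cv2.COLOR_RGB2HSV);m=cv2.inRange(h,(100,120,50),(125,255,255));k,_,st,ce=cv2.connectedComponentsWithStats(m)
b=[i for i in range(1,k) if 250<ce[i][0]<390 and ce[i][1]>255 and st[i,4]>800]
for i in b:
    X=onz(c,*ce[i],z);print('held',X.round(4),st[i].tolist());d=np.array([.5537,-.328])-X[:2];print('shift xy to jar',tool([*d,0]),'down',round((s['tcp_pos'][2]-.119)*1000,1))
E
python3 st.py; python3 held.py; python3 go.py .5535 -.328 .119 95.3
```

```text
34.87 [ 0.5559 -0.3285  0.1594] yaw 95.39 zz -1.0 [ 0.582  0.656 -0.155  1.56   0.116  0.935  2.055] [-0.2  0.5 -0.1] gw 0.0273
held [ 0.5522 -0.3285  0.1864] [292, 268, 58, 56, 2141]
shift xy to jar [ 0.4  1.5 -0. ] down 40.4
shift [ 0.1 -0.  40.2] rot [-0.002 -0.001  0.001] rows 1.0
```

>>> play_rows --plan '[1, 0, 1, 15, 0, 0, 0, 1, 0, 1, 30, 0, 0, 0, 1, 0, 1, 40, 0, 0, 0, 1, 0, 1, 40, 0, 0, 0, 0.1, 0, 1, 40, 0, 0, 0, 0.1, 0, 1, 40, 0, 0, 0, 0.1, 0, 1, 40, 0, 0, 0, 0.1, 0, 1, 40, 0, 0, 0, 0.1, 0, 1, 20, 0, 0, 0, 0.1, 0, 1, 0, 0, 0, 0]'

```text
t: 35.75
tcp_pos: [0.5544, -0.3281, 0.1599]
orientation: [0.673, 0.739, -0.0, -0.001]
wrist_force: [1.1, -0.1, 0.6]
grip_width: 0.0426
```

```bash
python3 st.py; python3 go.py .4158 -.2168 .1 95.3;python3 -c "
from look import *
filters(('wrist','scene'))"
```

```text
35.75 [ 0.5544 -0.3281  0.1599] yaw 95.33 zz -1.0 [ 0.582  0.654 -0.155  1.56   0.116  0.938  2.054] [ 1.1 -0.1  0.6] gw 0.0426
shift [ 123.6 -127.5   60.3] rot [-0.002 -0.001  0.001] rows 4.5
wrist
[473.1  77.8] [457, 60, 34, 37, 866] [ 0.4159 -0.2175  0.028 ]
[527.7  99.6] [511, 83, 35, 34, 842] [ 0.4279 -0.1705  0.028 ]
scene
[341.6 240.4] [337, 236, 10, 9, 69] [ 0.416  -0.2159  0.028 ]
[350.4 256.1] [346, 251, 10, 10, 69] [ 0.4281 -0.1687  0.028 ]
```

>>> play_rows --plan '[0.17, 25, -26, 0, 0, 0, 0, 0.17, 50, -52, 0, 0, 0, 0, 0.17, 75, -78, 0, 0, 0, 0, 0.17, 100, -104, 0, 0, 0, 0, 0.17, 123.5, -127.5, 0, 0, 0, 0, 0.17, 123.5, -127.5, 30, 0, 0, 0, 0.17, 123.5, -127.5, 65, 0, 0, 0, 0.17, 123.5, -127.5, 100, 0, 0, 0, 0.17, 123.5, -127.5, 120, 0, 0, 0, 0.17, 123.5, -127.5, 120, 0, 0, 0]'

```text
t: 36.68
tcp_pos: [0.4139, -0.216, 0.0367]
orientation: [0.673, 0.739, -0.001, -0.003]
wrist_force: [-0.8, -0.7, 0.4]
grip_width: 0.039
```

```bash
python3 st.py; python3 go.py .4155 -.2168 -.002 95.3
```

```text
36.68 [ 0.4139 -0.216   0.0367] yaw 95.35 zz -1.0 [ 0.496  0.638 -0.109  2.138  0.175  0.381  1.909] [-0.8 -0.7  0.4] gw 0.039
shift [-1.1  1.7 38.6] rot [-0.006 -0.004  0.001] rows 0.9
```

>>> play_rows --plan '[0.17, -0.5, 0, 15, 0, 0, 0, 0.17, -0.5, 0, 30, 0, 0, 0, 0.17, -0.5, 0, 41, 0, 0, 0, 0.17, -0.5, 0, 41, 0, 0, 0, 1, -0.5, 0, 41, 0, 0, 0, 1, -0.5, 0, 41, 0, 0, 0, 1, -0.5, 0, 41, 0, 0, 0, 1, -0.5, 0, 41, 0, 0, 0, 1, -0.5, 0, 41, 0, 0, 0]' --squeeze 25

```text
t: 37.43
tcp_pos: [0.4176, -0.2182, 0.0]
orientation: [0.674, 0.739, 0.0, 0.001]
wrist_force: [0.0, -0.2, 7.8]
grip_width: 0.0271
```

>>> play_rows --plan '[1, 0, 0, -35, 0, 0, 0, 1, 0, 0, -75, 0, 0, 0, 1, 0, 0, -115, 0, 0, 0, 1, 0, 0, -160, 0, 0, 0, 1, -25, 26, -160, 0, 0, 0, 1, -50, 52, -160, 0, 0, 0, 1, -75, 78, -160, 0, 0, 0, 1, -100, 104, -160, 0, 0, 0, 1, -123, 127, -160, 0, 0, 0, 1, -123, 127, -160, 0, 0, 0]'

```text
t: 38.27
tcp_pos: [0.5588, -0.3331, 0.1589]
orientation: [0.674, 0.738, 0.0, 0.003]
wrist_force: [-0.6, -0.8, -0.7]
grip_width: 0.0272
```

```bash
python3 st.py; python3 held.py; python3 go.py .5537 -.328 .119 95.3
```

```text
38.27 [ 0.5588 -0.3331  0.1589] yaw 95.19 zz -1.0 [ 0.592  0.661 -0.167  1.552  0.128  0.934  2.046] [-0.6 -0.8 -0.7] gw 0.0272
held [ 0.5557 -0.333   0.1859] [291, 270, 59, 55, 2195]
shift xy to jar [ 5.1 -1.5 -0. ] down 39.9
shift [ 2.7 -2.  39.4] rot [ 0.001  0.001 -0.001] rows 0.9
```

>>> play_rows --plan '[1, 0, 0, 0, 0, 0, 0, 1, 0, 0, 0, 0, 0, 0]'

```text
t: 38.48
tcp_pos: [0.5533, -0.3274, 0.1589]
orientation: [0.673, 0.739, -0.0, -0.001]
wrist_force: [-0.2, 0.4, 0.1]
grip_width: 0.0273
```

```bash
python3 st.py; python3 held.py; python3 go.py .5537 -.328 .119 95.3
```

```text
38.48 [ 0.5533 -0.3274  0.1589] yaw 95.36 zz -1.0 [ 0.591  0.654 -0.169  1.565  0.127  0.935  2.045] [-0.2  0.4  0.1] gw 0.0273
held [ 0.5504 -0.3275  0.1859] [292, 270, 58, 55, 2202]
shift xy to jar [-0.8  3.2 -0. ] down 39.9
shift [-0.7  0.3 40.1] rot [-0.001 -0.001  0.001] rows 1.0
```

>>> play_rows --plan '[1, -0.8, 2, 15, 0, 0, 0, 1, -0.8, 2, 30, 0, 0, 0, 1, -0.8, 2, 40, 0, 0, 0, 1, -0.8, 2, 40, 0, 0, 0, 0.1, -0.8, 2, 40, 0, 0, 0, 0.1, -0.8, 2, 40, 0, 0, 0, 0.1, -0.8, 2, 40, 0, 0, 0, 0.1, -0.8, 2, 40, 0, 0, 0, 0.1, -0.8, 2, 20, 0, 0, 0, 0.1, -0.8, 2, 0, 0, 0, 0]'

```text
t: 39.37
tcp_pos: [0.5559, -0.3288, 0.1588]
orientation: [0.673, 0.739, -0.0, -0.001]
wrist_force: [0.4, -0.5, 0.2]
grip_width: 0.0422
```

```bash
python3 st.py; python3 go.py .4281 -.1698 .1 95.3;python3 -c "
from look import *
filters(('wrist','scene'))"
```

```text
39.37 [ 0.5559 -0.3288  0.1588] yaw 95.33 zz -1.0 [ 0.59   0.659 -0.168  1.556  0.127  0.94   2.045] [ 0.4 -0.5  0.2] gw 0.0422
shift [ 170.1 -112.4   59.3] rot [-0.002 -0.001  0.001] rows 5.1
wrist
[529.7  97.3] [513, 80, 35, 35, 855] [ 0.4279 -0.1704  0.028 ]
scene
[350.5 256.1] [346, 251, 10, 10, 70] [ 0.428  -0.1688  0.028 ]
```

>>> play_rows --plan '[0.17, 30, -20, 0, 0, 0, 0, 0.17, 60, -40, 0, 0, 0, 0, 0.17, 90, -60, 0, 0, 0, 0, 0.17, 120, -80, 0, 0, 0, 0, 0.17, 150, -100, 0, 0, 0, 0, 0.17, 170, -112, 0, 0, 0, 0, 0.17, 170, -112, 30, 0, 0, 0, 0.17, 170, -112, 70, 0, 0, 0, 0.17, 170, -112, 110, 0, 0, 0, 0.17, 170, -112, 120, 0, 0, 0]'

```text
t: 40.3
tcp_pos: [0.4264, -0.1691, 0.0348]
orientation: [0.673, 0.739, -0.001, -0.003]
wrist_force: [-0.5, -0.3, 0.0]
grip_width: 0.0386
```

>>> play_rows --plan '[0.17, 0, 0, 0, 0, 0, 0, 0.17, 0, 0, 0, 0, 0, 0]'

```text
t: 40.47
tcp_pos: [0.4291, -0.1701, 0.0386]
orientation: [0.673, 0.739, -0.0, -0.001]
wrist_force: [0.6, 0.1, 1.0]
grip_width: 0.039
```

```bash
python3 st.py; python3 go.py .4281 -.1695 -.002 95.3
```

```text
40.47 [ 0.4291 -0.1701  0.0386] yaw 95.34 zz -1.0 [ 0.397  0.629 -0.117  2.156  0.192  0.367  1.787] [0.6 0.1 1. ] gw 0.039
shift [ 0.6 -0.9 40.6] rot [-0.001 -0.001  0.001] rows 1.0
```

>>> play_rows --plan '[0.17, 0.5, -1, 15, 0, 0, 0, 0.17, 0.5, -1, 30, 0, 0, 0, 0.17, 0.5, -1, 40, 0, 0, 0, 0.17, 0.5, -1, 40, 0, 0, 0, 1, 0.5, -1, 40, 0, 0, 0, 1, 0.5, -1, 40, 0, 0, 0, 1, 0.5, -1, 40, 0, 0, 0, 1, 0.5, -1, 40, 0, 0, 0, 1, 0.5, -1, 40, 0, 0, 0]' --squeeze 25

```text
t: 41.22
tcp_pos: [0.4291, -0.1701, -0.0001]
orientation: [0.674, 0.739, 0.0, 0.001]
wrist_force: [-0.1, 0.4, 5.4]
grip_width: 0.0275
```

>>> play_rows --plan '[1, 0, 0, -40, 0, 0, 0, 1, 0, 0, -80, 0, 0, 0, 1, 0, 0, -120, 0, 0, 0, 1, 0, 0, -160, 0, 0, 0, 1, -30, 20, -160, 0, 0, 0, 1, -60, 40, -160, 0, 0, 0, 1, -90, 60, -160, 0, 0, 0, 1, -120, 80, -160, 0, 0, 0, 1, -150, 100, -160, 0, 0, 0, 1, -170, 112, -160, 0, 0, 0]'

```text
t: 42.05
tcp_pos: [0.5572, -0.332, 0.1591]
orientation: [0.674, 0.739, -0.0, 0.001]
wrist_force: [0.4, -0.2, -0.7]
grip_width: 0.0268
```

>>> play_rows --plan '[1, 0, 0, 0, 0, 0, 0, 1, 0, 0, 0, 0, 0, 0, 1, 0, 0, 0, 0, 0, 0]'

```text
t: 42.3
tcp_pos: [0.5547, -0.3275, 0.1586]
orientation: [0.673, 0.739, 0.0, -0.001]
wrist_force: [-0.8, 0.7, -0.2]
grip_width: 0.0274
```

```bash
python3 st.py; python3 held.py
```

```text
42.3 [ 0.5547 -0.3275  0.1586] yaw 95.35 zz -1.0 [ 0.602  0.657 -0.188  1.561  0.141  0.938  2.032] [-0.8  0.7 -0.2] gw 0.0274
held [ 0.5523 -0.3275  0.1856] [291, 271, 59, 56, 2213]
shift xy to jar [-0.6  1.4 -0. ] down 39.6
```

>>> play_rows --plan '[1, -0.6, 1, 15, 0, 0, 0, 1, -0.6, 1, 30, 0, 0, 0, 1, -0.6, 1, 40, 0, 0, 0, 1, -0.6, 1, 40, 0, 0, 0, 0.1, -0.6, 1, 40, 0, 0, 0, 0.1, -0.6, 1, 40, 0, 0, 0, 0.1, -0.6, 1, 40, 0, 0, 0, 0.1, -0.6, 1, 40, 0, 0, 0, 0.1, -0.6, 1, 20, 0, 0, 0, 0.1, -0.6, 1, 0, 0, 0, 0]'

```text
t: 43.18
tcp_pos: [0.5559, -0.3289, 0.1588]
orientation: [0.673, 0.739, -0.0, -0.001]
wrist_force: [-0.2, -0.3, 0.8]
grip_width: 0.0424
```

>>> play_rows --plan '[-1, 10, 0, -30, 0, 0, 0, -1, 40, 0, -60, 0, 0, 0, -1, 70, 0, -90, 0, 0, 0, -1, 70, 25, -90, 0, 0, 0, -1, 70, 45, -90, 0, 0, 0, -1, 70, 45, -90, 0, 0, 0]'

```text
t: 43.68
tcp_pos: [0.5992, -0.2532, 0.2505]
orientation: [0.672, 0.74, 0.002, 0.002]
wrist_force: [-0.3, 0.8, -0.7]
grip_width: 0.0785
```

```bash
python3 st.py; python3 go.py .601 -.1586 .25 95.2; python3 -c "
from look import *
filters(('top','scene'))
c=cam('wrist');p=proj(c,(.5537,-.328,.11));q=proj(c,(.4688,-.311,.07));print(p,q)
print('cap');comps(c,(0,140,60),(5,255,255),500,.081,(.5,.7,-.25,-.05))
u,v=map(int,p);u0=max(0,u-110);v0=max(0,v-130);a=c['img'][v0:v0+220,u0:u0+220]
cv2.imwrite('pics/w13.png',cv2.resize(a,None,fx=2.7,fy=2.7,interpolation=2)[:,:,::-1])"
```

```text
43.68 [ 0.5992 -0.2532  0.2505] yaw 95.54 zz -1.0 [ 0.477  0.578 -0.203  1.438  0.12   1.132  1.923] [-0.3  0.8 -0.7] gw 0.0785
shift [94.  10.9  0.5] rot [0.006 0.    0.006] rows 2.3
top
scene
[240.16883882 178.44224539] [271.61355038  83.86297519]
cap
[415.2 238.9] [381, 186, 69, 113, 3850] [ 0.5983 -0.1611  0.081 ]
```

View pics/w13.png

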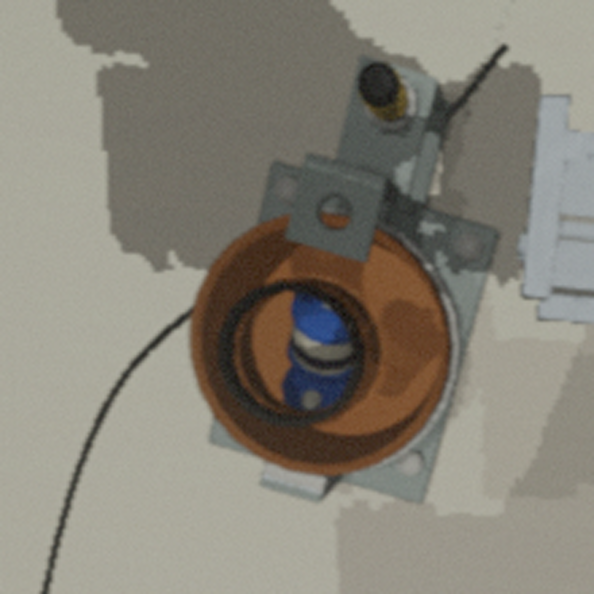

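>>> play_rows --plan '[-1, 30, 3, 0, 0, 0, 0, -1, 60, 6, 0, 0, 0, 0, -1, 94, 9, 0, 0, 0, 0, -1, 94, 9, 0, 0, 0, 0, -1, 94, 9, 0, 0, 0, 0]'

```text
t: 44.25
tcp_pos: [0.5945, -0.1593, 0.2492]
orientation: [0.672, 0.74, 0.0, -0.0]
wrist_force: [0.4, 0.1, 1.2]
grip_width: 0.0941
```

```bash
python3 st.py; python3 go.py .601 -.1588 .05 95.2; python3 -c "
from look import *
c=cam('wrist');comps(c,(0,140,60),(5,255,255),500,.081,(.5,.7,-.25,-.05))"
```

```text
44.25 [ 0.5945 -0.1593  0.2492] yaw 95.5 zz -1.0 [ 0.348  0.527 -0.213  1.537  0.119  1.091  1.775] [0.4 0.1 1.2] gw 0.0941
shift [ -0.2   6.6 199.2] rot [-0.001 -0.001  0.005] rows 4.8
[319.6 233.2] [287, 177, 66, 114, 3974] [ 0.6007 -0.1586  0.081 ]
```

>>> play_rows --plan '[-1, 0, 6.5, 30, 0, 0, 0, -1, 0, 6.5, 60, 0, 0, 0.003, -1, 0, 6.5, 90, 0, 0, 0.005, -1, 0, 6.5, 120, 0, 0, 0.005, -1, 0, 6.5, 150, 0, 0, 0.005, -1, 0, 6.5, 175, 0, 0, 0.005, -1, 0, 6.5, 192, 0, 0, 0.005, -1, 0, 6.5, 200, 0, 0, 0.005, -1, 0, 6.5, 200, 0, 0, 0.005, -1, 0, 6.5, 200, 0, 0, 0.005]'

```text
t: 45.13
tcp_pos: [0.6017, -0.1619, 0.0493]
orientation: [0.676, 0.737, -0.0, 0.0]
wrist_force: [0.2, 0.1, 0.1]
grip_width: 0.0943
```

>>> play_rows --plan '[-1, 0, 0, 0, 0, 0, 0, 1, 0, 0, 0, 0, 0, 0, 1, 0, 0, 0, 0, 0, 0, 1, 0, 0, 0, 0, 0, 0, 1, 0, 0, 0, 0, 0, 0, 1, 0, 0, 0, 0, 0, 0, 1, 0, 0, 0, 0, 0, 0]' --squeeze 58

```text
t: 45.72
tcp_pos: [0.602, -0.1602, 0.0494]
orientation: [0.675, 0.738, 0.0, 0.0]
wrist_force: [-1.0, 1.5, 3.3]
grip_width: 0.0654
```

```bash
python3 st.py
```

```text
45.72 [ 0.602  -0.1602  0.0494] yaw 95.05 zz -1.0 [ 0.318  0.765 -0.168  1.71   0.185  0.682  1.71 ] [-1.   1.5  3.3] gw 0.0654
```

>>> play_rows --plan '[1, 0, 0, -8, 0, 0, 0, 1, 0, 0, -25, 0, 0, 0, 1, 0, 0, -50, 0, 0, 0, 1, 0, 0, -80, 0, 0, 0, 1, 0, 0, -110, 0, 0, 0, 1, 0, 0, -140, 0, 0, 0.1, 1, 0, 0, -170, 0, 0, 0.22, 1, 0, 0, -200, 0, 0, 0.34, 1, 0, 0, -200, 0, 0, 0.46, 1, 0, 0, -200, 0, 0, 0.58]'

```text
t: 46.55
tcp_pos: [0.6029, -0.1607, 0.252]
orientation: [0.86, 0.511, 0.002, 0.002]
wrist_force: [-1.4, 0.7, -1.3]
grip_width: 0.0652
```

```bash
python3 st.py; python3 go.py .5537 -.328 .25 -52.3
```

```text
46.55 [ 0.6029 -0.1607  0.252 ] yaw 61.47 zz -1.0 [ 0.246  0.529 -0.05   1.518  0.028  1.091  1.263] [-1.4  0.7 -1.3] gw 0.0652
shift [-170.5   36.7    1.9] rot [ 1.000e-03 -5.000e-03  1.986e+00] rows 15.9
```

>>> play_rows --plan '[1, -17, 3.6, 0, 0, 0, 0.12, 1, -34, 7.3, 0, 0, 0, 0.24, 1, -51, 11, 0, 0, 0, 0.36, 1, -68, 14.5, 0, 0, 0, 0.48, 1, -85, 18, 0, 0, 0, 0.6, 1, -102, 22, 0, 0, 0, 0.72, 1, -119, 26, 0, 0, 0, 0.84, 1, -136, 29, 0, 0, 0, 0.96, 1, -153, 33, 0, 0, 0, 1.08, 1, -170, 37, 0, 0, 0, 1.2]'

```text
t: 47.38
tcp_pos: [0.5535, -0.3281, 0.2493]
orientation: [0.998, -0.063, -0.0, -0.0]
wrist_force: [-0.7, -0.4, -0.6]
grip_width: 0.0653
```

>>> play_rows --plan '[1, 0, 0, 0, 0, 0, 0.12, 1, 0, 0, 0, 0, 0, 0.24, 1, 0, 0, 0, 0, 0, 0.36, 1, 0, 0, 0, 0, 0, 0.48, 1, 0, 0, 0, 0, 0, 0.6, 1, 0, 0, 0, 0, 0, 0.72, 1, 0, 0, 0, 0, 0, 0.78, 1, 0, 0, 0, 0, 0, 0.78, 1, 0, 0, 0, 0, 0, 0.78]'

```text
t: 48.13
tcp_pos: [0.554, -0.3274, 0.2491]
orientation: [0.901, -0.434, -0.0, -0.0]
wrist_force: [-0.9, -0.5, -1.1]
grip_width: 0.0655
```

```bash
python3 st.py; python3 go.py .5537 -.328 .12 -52.3; cat > ears.py <<'E'
from h import *
# ear-hole axis of the held/placed cap: red pixels on a ring of 52 mm about centre at given height
import sys
zt,cx,cy=map(float,sys.argv[1:4]);c=cam('wrist')
h=cv2.cvtColor(c['img'],cv2.COLOR_RGB2HSV);m=cv2.inRange(h,(0,130,50),(6,255,255))|cv2.inRange(h,(174,130,50),(180,255,255))
for r in(.050,.054):
    P=[]
    for a in np.arange(-180,180,1.):
        u,v=proj(c,[cx+r*np.cos(np.radians(a)),cy+r*np.sin(np.radians(a)),zt]).round().astype(int)
        if 0<=v<480 and 0<=u<640 and m[v,u]:P.append(a)
    P=np.array(P);k=np.split(P,np.where(np.diff(P)>5)[0]+1);print(r,[(q[0],q[-1],q.mean()) for q in k if len(q)>4])
E
python3 ears.py .279 .5537 -.328
```

```text
48.13 [ 0.554  -0.3274  0.2491] yaw -51.51 zz -1.0 [ 0.213  0.605  0.484  1.468 -0.296  1.141 -0.152] [-0.9 -0.5 -1.1] gw 0.0655
shift [  0.4   0.6 129.1] rot [-0.     0.001  0.014] rows 3.1
0.05 [(np.float64(-153.0), np.float64(-130.0), np.float64(-141.5)), (np.float64(26.0), np.float64(33.0), np.float64(29.5)), (np.float64(45.0), np.float64(53.0), np.float64(49.0))]
0.054 [(np.float64(-153.0), np.float64(-129.0), np.float64(-141.0)), (np.float64(26.0), np.float64(51.0), np.float64(38.5))]
```

>>> play_rows --plan '[1, 0, 0.5, 30, 0, 0, 0.014, 1, 0, 0.5, 60, 0, 0, 0.014, 1, 0, 0.5, 90, 0, 0, 0.014, 1, 0, 0.5, 115, 0, 0, 0.014, 1, 0, 0.5, 132, 0, 0, 0.014, 1, 0, 0.5, 138, 0, 0, 0.014, 1, 0, 0.5, 138, 0, 0, 0.014, 1, 0, 0.5, 138, 0, 0, 0.014]'

```text
t: 48.85
tcp_pos: [0.554, -0.3284, 0.1117]
orientation: [0.897, -0.442, 0.0, -0.0]
wrist_force: [0.3, -0.2, -1.5]
grip_width: 0.0652
```

```bash
python3 st.py; python3 go.py .5537 -.3282 .0985 -52.3
```

```text
48.85 [ 0.554  -0.3284  0.1117] yaw -52.41 zz -1.0 [ 0.246  0.743  0.423  1.619 -0.376  0.861 -0.097] [ 0.3 -0.2 -1.5] gw 0.0652
shift [-0.4  0.1 13.2] rot [-0.001 -0.001 -0.002] rows 0.3
```

>>> play_rows --plan '[1, 0, 0, 3, 0, 0, 0, 1, 0, 0, 6, 0, 0, 0, 1, 0, 0, 9, 0, 0, 0, 1, 0, 0, 9, 0, 0, 0]'

```text
t: 49.18
tcp_pos: [0.5537, -0.3278, 0.1019]
orientation: [0.897, -0.442, 0.0, -0.0]
wrist_force: [0.4, 0.3, 0.1]
grip_width: 0.0653
```

```bash
python3 st.py; python3 go.py .5537 -.3282 .0985 -52.3
```

```text
49.18 [ 0.5537 -0.3278  0.1019] yaw -52.43 zz -1.0 [ 0.249  0.754  0.418  1.627 -0.382  0.842 -0.092] [0.4 0.3 0.1] gw 0.0653
shift [0.3 0.3 3.4] rot [-0.     0.    -0.002] rows 0.1
```

>>> play_rows --plan '[1, 0, 0, 3, 0, 0, 0, 1, 0, 0, 6, 0, 0, 0, 1, 0, 0, 9, 0, 0, 0, 1, 0, 0, 12, 0, 0, 0, 1, 0, 0, 12, 0, 0, 0, 1, 0, 0, 12, 0, 0, 0]'

```text
t: 49.68
tcp_pos: [0.554, -0.3282, 0.0912]
orientation: [0.897, -0.442, 0.001, -0.0]
wrist_force: [-1.8, 1.4, 8.1]
grip_width: 0.0657
```

```bash
python3 st.py
```

```text
49.68 [ 0.554  -0.3282  0.0912] yaw -52.44 zz -1.0 [ 0.253  0.767  0.411  1.634 -0.389  0.821 -0.086] [-1.8  1.4  8.1] gw 0.0657
```

>>> play_rows --plan '[1, 0, 0, 1.5, 0, 0, 0, 1, 0, 0, 3, 0, 0, 0, 1, 0, 0, 3, 0, 0, 0, 1, 0, 0, 3, 0, 0, 0]'

```text
t: 50.02
tcp_pos: [0.554, -0.3282, 0.0892]
orientation: [0.897, -0.442, 0.001, -0.0]
wrist_force: [-2.8, 3.0, 14.0]
grip_width: 0.0652
```

```bash
python3 st.py
```

```text
50.02 [ 0.554  -0.3282  0.0892] yaw -52.44 zz -1.0 [ 0.254  0.77   0.409  1.636 -0.391  0.817 -0.084] [-2.8  3.  14. ] gw 0.0652
```

>>> play_rows --plan '[1, 0, 0, 1, 0, 0, 0, 1, 0, 0, 2.2, 0, 0, 0, 1, 0, 0, 2.2, 0, 0, 0, 1, 0, 0, 2.2, 0, 0, 0, 1, 0, 0, 2.2, 0, 0, 0]'

```text
t: 50.43
tcp_pos: [0.554, -0.3283, 0.0876]
orientation: [0.897, -0.442, 0.001, -0.001]
wrist_force: [-3.9, 2.5, 17.8]
grip_width: 0.0657
```

```bash
python3 st.py
```

```text
50.43 [ 0.554  -0.3283  0.0876] yaw -52.44 zz -1.0 [ 0.255  0.771  0.408  1.637 -0.392  0.814 -0.083] [-3.9  2.5 17.8] gw 0.0657
```

>>> play_rows --plan '[1, 0, 0, 0, 0, 0, 0.1, 1, 0, 0, 0, 0, 0, 0.2, 1, 0, 0, 0, 0, 0, 0.3, 1, 0, 0, 0, 0, 0, 0.4, 1, 0, 0, 0, 0, 0, 0.5, 1, 0, 0, 0, 0, 0, 0.5, 1, 0, 0, 0, 0, 0, 0.5]'

```text
t: 51.02
tcp_pos: [0.554, -0.3297, 0.0877]
orientation: [0.76, -0.651, 0.002, 0.0]
wrist_force: [-4.1, 1.7, 16.5]
grip_width: 0.065
```

```bash
python3 st.py; python3 ears.py .117 .5537 -.328; python3 -c "
from h import *
print(ctrl.state()['wrist_torque'])"
```

```text
51.02 [ 0.554  -0.3297  0.0877] yaw -81.16 zz -1.0 [ 0.181  0.801  0.548  1.639 -0.521  0.848 -0.473] [-4.1  1.7 16.5] gw 0.065
0.05 [(np.float64(-6.0), np.float64(2.0), np.float64(-2.0)), (np.float64(13.0), np.float64(22.0), np.float64(17.5))]
0.054 [(np.float64(-180.0), np.float64(-157.0), np.float64(-168.5)), (np.float64(-4.0), np.float64(20.0), np.float64(8.0))]
[ 0.38166449  1.11115333 -0.24945558]
```

>>> play_rows --plan '[1, 0, 0, 0, 0, 0, 0.1, 1, 0, 0, 0, 0, 0, 0.2, 1, 0, 0, 0, 0, 0, 0.3, 1, 0, 0, 0, 0, 0, 0.365, 1, 0, 0, 0, 0, 0, 0.365, 1, 0, 0, 0, 0, 0, 0.365]'

```text
t: 51.57
tcp_pos: [0.5537, -0.3296, 0.0876]
orientation: [-0.629, 0.777, -0.001, 0.0]
wrist_force: [-3.8, 1.4, 17.2]
grip_width: 0.0652
```

```bash
python3 st.py; python3 ears.py .117 .5537 -.328; python3 -c "
from h import *
print(ctrl.state()['wrist_torque'])"
```

```text
51.57 [ 0.5537 -0.3296  0.0876] yaw -102.04 zz -1.0 [ 0.131  0.828  0.646  1.641 -0.611  0.882 -0.761] [-3.8  1.4 17.2] gw 0.0652
0.05 [(np.float64(-26.0), np.float64(-18.0), np.float64(-22.0)), (np.float64(-7.0), np.float64(1.0), np.float64(-3.0)), (np.float64(164.0), np.float64(172.0), np.float64(168.0))]
0.054 [(np.float64(-25.0), np.float64(0.0), np.float64(-12.5)), (np.float64(157.0), np.float64(179.0), np.float64(168.0))]
[ 0.4587093   1.16823319 -0.07718808]
```

>>> play_rows --plan '[1, 0, 0, -3, 0, 0, 0, 1, 0, 0, -6, 0, 0, 0, 1, 0, 0, -9, 0, 0, 0, 1, 0, 0, -10, 0, 0, 0, 1, 0, 0, -10, 0, 0, 0]'

```text
t: 52.03
tcp_pos: [0.5536, -0.3295, 0.0954]
orientation: [-0.629, 0.777, -0.001, -0.0]
wrist_force: [-0.4, -2.4, 4.3]
grip_width: 0.0655
```

```bash
python3 st.py
```

```text
52.03 [ 0.5536 -0.3295  0.0954] yaw -102.03 zz -1.0 [ 0.127  0.819  0.652  1.635 -0.602  0.896 -0.768] [-0.4 -2.4  4.3] gw 0.0655
```

>>> play_rows --plan '[-1, 0, 0, 0, 0, 0, 0, -1, 0, 0, 0, 0, 0, 0, -1, 0, 0, 0, 0, 0, 0, -1, 0, 0, 0, 0, 0, 0, -1, 0, 0, -15, 0, 0, 0, -1, 0, 0, -35, 0, 0, 0, -1, 0, 0, -70, 0, 0, 0, -1, 0, 0, -105, 0, 0, 0, -1, 0, 0, -105, 0, 0, 0, -1, 0, 0, -105, 0, 0, 0]'

```text
t: 52.87
tcp_pos: [0.5547, -0.3286, 0.2017]
orientation: [-0.629, 0.777, -0.002, 0.001]
wrist_force: [-0.3, 1.0, -0.5]
grip_width: 0.094
```

```bash
python3 st.py; python3 ears.py .125 .5537 -.328; python3 go.py .4688 -.311 .12 -101.4; python3 -c "
from h import *
c=cam('wrist');np.save('w14.npy',c,allow_pickle=True);save(c,'w14.png',(180,120,460,330),2.7)
print([proj(c,X).round(1) for X in((.5978,-.3368,.125),(.5095,-.3192,.125),(.4688,-.311,.092))])"
```

```text
52.87 [ 0.5547 -0.3286  0.2017] yaw -101.98 zz -1.0 [ 0.087  0.708  0.731  1.536 -0.512  1.093 -0.844] [-0.3  1.  -0.5] gw 0.094
0.05 [(np.float64(-26.0), np.float64(-17.0), np.float64(-21.5)), (np.float64(-7.0), np.float64(1.0), np.float64(-3.0)), (np.float64(156.0), np.float64(179.0), np.float64(167.5))]
0.054 [(np.float64(-25.0), np.float64(0.0), np.float64(-12.5)), (np.float64(158.0), np.float64(179.0), np.float64(168.5))]
shift [ 1.5 86.7 79.9] rot [-0.001  0.001 -0.01 ] rows 2.8
[array([321.3, 191.4]), array([322.7, 310.6]), array([323. , 340.3])]
```

View pics/w14.png

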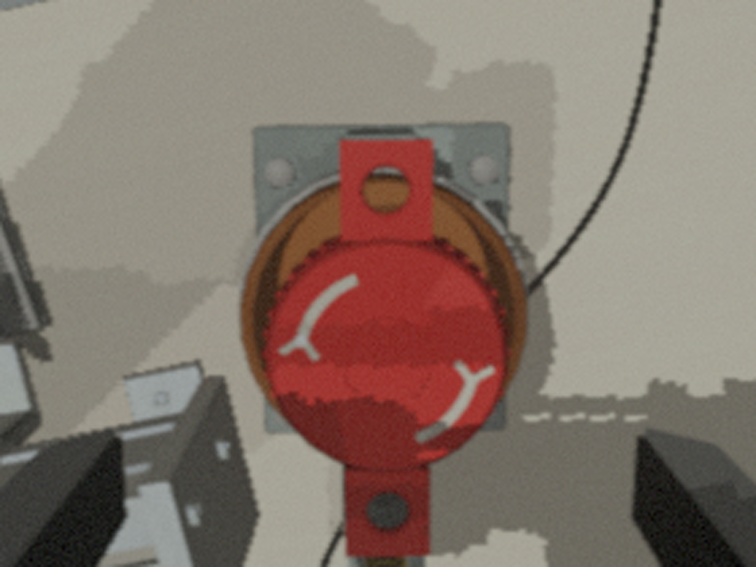

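>>> play_rows --plan '[0.1, 0.5, 29, 0, 0, 0, -0.01, 0.1, 1, 58, 0, 0, 0, -0.01, 0.1, 1.5, 86.7, 0, 0, 0, -0.01, 0.1, 1.5, 86.7, 0, 0, 0, -0.01, 0.1, 1.5, 86.7, 25, 0, 0, -0.01, 0.1, 1.5, 86.7, 50, 0, 0, -0.01, 0.1, 1.5, 86.7, 80, 0, 0, -0.01, 0.1, 1.5, 86.7, 80, 0, 0, -0.01, 0.1, 1.5, 86.7, 80, 0, 0, -0.01]'

```text
t: 53.72
tcp_pos: [0.4673, -0.3103, 0.118]
orientation: [-0.633, 0.774, 0.002, -0.001]
wrist_force: [0.7, -0.9, 0.6]
grip_width: 0.0425
```

```bash
python3 st.py; python3 go.py .4686 -.3112 .049 -101.4; python3 -c "
from look import *
c=cam('wrist');print(proj(c,(.4688,-.311,.085)))
comps(c,(18,80,40),(34,255,255),25,.075,(.44,.5,-.34,-.28))"
```

```text
53.72 [ 0.4673 -0.3103  0.118 ] yaw -101.44 zz -1.0 [ 0.121  0.689  0.669  1.849 -0.575  0.811 -0.68 ] [ 0.7 -0.9  0.6] gw 0.0425
shift [ 0.7 -1.8 69. ] rot [ 0.005  0.002 -0.001] rows 1.7
[322.03512174 266.75348641]
[321.6 257.4] [311, 250, 23, 20, 232] [ 0.4721 -0.3114  0.075 ]
```

>>> play_rows --plan '[0.1, 0, 0, 20, 0, 0, 0, 0.1, 0, 0, 40, 0, 0, 0, 0.1, 0, 0, 60, 0, 0, 0, 0.1, 0, 0, 70, 0, 0, 0, 0.1, 0, 0, 70, 0, 0, 0, 0.1, 0, 0, 70, 0, 0, 0, 0.1, 0, 0, 70, 0, 0, 0]'

```text
t: 54.35
tcp_pos: [0.4694, -0.3124, 0.0512]
orientation: [-0.633, 0.774, -0.001, 0.0]
wrist_force: [0.3, 0.2, -0.1]
grip_width: 0.042
```

```bash
python3 st.py; python3 go.py .4685 -.3112 .0485 -101.4
```

```text
54.35 [ 0.4694 -0.3124  0.0512] yaw -101.44 zz -1.0 [ 0.177  0.776  0.581  1.893 -0.666  0.672 -0.604] [ 0.3  0.2 -0.1] gw 0.042
shift [-1.   1.1  2.7] rot [-0.002 -0.001 -0.001] rows 0.1
```

>>> play_rows --plan '[0.1, -1, 1, 2.5, 0, 0, 0, 0.1, -1, 1, 2.5, 0, 0, 0, 1, -1, 1, 2.5, 0, 0, 0, 1, -1, 1, 2.5, 0, 0, 0, 1, -1, 1, 2.5, 0, 0, 0, 1, -1, 1, 2.5, 0, 0, 0, 1, -1, 1, 2.5, 0, 0, 0, 1, -1, 1, 2.5, 0, 0, 0]' --squeeze 25

```text
t: 55.02
tcp_pos: [0.468, -0.3106, 0.0474]
orientation: [-0.633, 0.774, -0.0, 0.0]
wrist_force: [-0.5, -0.1, 0.3]
grip_width: 0.0133
```

```bash
python3 st.py
```

```text
55.02 [ 0.468  -0.3106  0.0474] yaw -101.44 zz -1.0 [ 0.179  0.78   0.576  1.899 -0.67   0.663 -0.601] [-0.5 -0.1  0.3] gw 0.0133
```

>>> play_rows --plan '[1, 0, 0, -15, 0, 0, 0, 1, 0, 0, -30, 0, 0, 0, 1, 0, 0, -50, 0, 0, 0, 1, 0, 0, -75, 0, 0, 0, 1, 0, 0, -100, 0, 0, 0, 1, 0, 0, -120, 0, 0, 0, 1, 0, 0, -120, 0, 0, 0, 1, 0, 0, -120, 0, 0, 0]'

```text
t: 55.68
tcp_pos: [0.4682, -0.3104, 0.1679]
orientation: [-0.633, 0.774, -0.001, 0.001]
wrist_force: [-1.4, 1.0, -0.8]
grip_width: 0.0136
```

```bash
python3 st.py; python3 go.py .5095 -.3192 .118 -101.4; python3 -c "
from h import *
c=cam('wrist');np.save('w15.npy',c,allow_pickle=True);h=cv2.cvtColor(c['img'],cv2.COLOR_RGB2HSV)
m=cv2.inRange(h,(0,130,50),(6,255,255))|cv2.inRange(h,(174,130,50),(180,255,255))
for X in((.5095,-.3192,.125),(.5978,-.3368,.125)):
    p=proj(c,X);u,v=p.astype(int);a=m[v-22:v+22,u-16:u+17]
    k,_,st,ce=cv2.connectedComponentsWithStats(255-a)
    for i in range(1,k):
        if st[i,4]>60 and st[i,0]>0 and st[i,1]>0 and st[i,0]+st[i,2]<33 and st[i,1]+st[i,3]<44:
            q=ce[i]+[u-16,v-22];print(p.round(1),q.round(1),st[i],onz(c,*q,.125).round(4))
"
```

```text
55.68 [ 0.4682 -0.3104  0.1679] yaw -101.42 zz -1.0 [ 0.084  0.627  0.725  1.807 -0.518  0.905 -0.726] [-1.4  1.  -0.8] gw 0.0136
shift [  0.5 -42.2  50. ] rot [-0.002 -0.    -0.   ] rows 1.6
[322.1 200.2] [322.9 198.6] [  8  12  19  19 278] [ 0.5103 -0.3199  0.125 ]
[321.8  41.9] [323.6  41. ] [  8  11  22  23 399] [ 0.598  -0.3379  0.125 ]
```

>>> play_rows --plan '[1, 0.2, -14, 0, 0, 0, 0, 1, 0.4, -28, 0, 0, 0, 0, 1, 0.6, -41.5, 0, 0, 0, 0, 1, 0.6, -41.5, 0, 0, 0, 0, 1, 0.6, -41.5, 0, 0, 0, 0, 1, 0.6, -41.5, 8, 0, 0, 0, 1, 0.6, -41.5, 16, 0, 0, 0, 1, 0.6, -41.5, 22, 0, 0, 0, 1, 0.6, -41.5, 28, 0, 0, 0, 1, 0.6, -41.5, 28, 0, 0, 0]'

```text
t: 56.57
tcp_pos: [0.5076, -0.3188, 0.1378]
orientation: [-0.633, 0.774, 0.001, -0.0]
wrist_force: [0.3, -0.7, -0.7]
grip_width: 0.0135
```

```bash
python3 st.py
```

```text
56.57 [ 0.5076 -0.3188  0.1378] yaw -101.46 zz -1.0 [ 0.104  0.714  0.69   1.729 -0.558  0.907 -0.741] [ 0.3 -0.7 -0.7] gw 0.0135
```

>>> play_rows --plan '[1, 0, 0, 4, 0, 0, 0, 1, 0, 0, 8, 0, 0, 0, 1, 0, 0, 12, 0, 0, 0, 1, 0, 0, 12, 0, 0, 0]'

```text
t: 56.9
tcp_pos: [0.508, -0.3188, 0.1265]
orientation: [-0.633, 0.774, 0.0, -0.0]
wrist_force: [0.4, -0.6, -0.4]
grip_width: 0.0135
```

```bash
python3 st.py
```

```text
56.9 [ 0.508  -0.3188  0.1265] yaw -101.43 zz -1.0 [ 0.111  0.727  0.679  1.738 -0.57   0.884 -0.731] [ 0.4 -0.6 -0.4] gw 0.0135
```

>>> play_rows --plan '[1, 0, 0, 4, 0, 0, 0, 1, 0, 0, 8, 0, 0, 0, 1, 0, 0, 8, 0, 0, 0]'

```text
t: 57.15
tcp_pos: [0.508, -0.3188, 0.1185]
orientation: [-0.633, 0.774, 0.001, -0.0]
wrist_force: [-0.5, -0.3, -0.7]
grip_width: 0.0135
```

>>> play_rows --plan '[1, 0, 0, 2, 0, 0, 0, 1, 0, 0, 2, 0, 0, 0]'

```text
t: 57.32
tcp_pos: [0.5083, -0.3192, 0.1173]
orientation: [-0.633, 0.774, -0.0, 0.0]
wrist_force: [0.2, 0.0, 1.4]
grip_width: 0.0134
```

```bash
python3 st.py
```

```text
57.32 [ 0.5083 -0.3192  0.1173] yaw -101.43 zz -1.0 [ 0.116  0.738  0.67   1.746 -0.581  0.866 -0.722] [0.2 0.  1.4] gw 0.0134
```

Collar is seated at the expected height; release and back off.

>>> play_rows --plan '[0.1, 0, 0, 0, 0, 0, 0, 0.1, 0, 0, 0, 0, 0, 0, 0.1, 0, 0, 0, 0, 0, 0, 0.1, 0, 0, 0, 0, 0, 0, 0.1, 0, 0, 0, 0, 0, 0, 0.1, 0, 0, -20, 0, 0, 0, 0.1, 0, 0, -40, 0, 0, 0, 0.1, 0, 0, -75, 0, 0, 0, 0.1, 0, 0, -110, 0, 0, 0, 0.1, 0, 0, -110, 0, 0, 0]'

```text
t: 58.15
tcp_pos: [0.5109, -0.3225, 0.2338]
orientation: [-0.633, 0.774, -0.005, 0.001]
wrist_force: [0.9, -0.6, 0.1]
grip_width: 0.0427
```

>>> play_rows --plan '[0.1, 0, 0, 0, 0, 0, 0, 0.1, 0, 0, 0, 0, 0, 0, 0.1, 0, 0, 0, 0, 0, 0]'

```text
t: 58.4
tcp_pos: [0.5076, -0.3182, 0.2259]
orientation: [-0.633, 0.774, 0.001, -0.0]
wrist_force: [-0.9, -0.7, -0.5]
grip_width: 0.0422
```

```bash
python3 st.py; python3 ears.py .125 .5537 -.328; python3 -c "
from look import *
c=cam('wrist');np.save('w16.npy',c,allow_pickle=True)
print('pred handle top/bands/collar',[proj(c,(.5095,-.3192,z)).round(1) for z in(.162,.145,.128)],'hole+',proj(c,(.5978,-.3368,.125)).round(1))
print('yellow');comps(c,(18,80,40),(34,255,255),20,.145,(.45,.6,-.4,-.25))
h=cv2.cvtColor(c['img'],cv2.COLOR_RGB2HSV);u,v=proj(c,(.5095,-.3192,.162)).astype(int)
a=(h[v-20:v+20,u-15:u+15,2]<45).astype(np.uint8);k,_,st,ce=cv2.connectedComponentsWithStats(a)
for i in range(1,k):
  if st[i,4]>40:q=ce[i]+[u-15,v-20];print('dark',q.round(1),st[i],onz(c,*q,.162).round(4))
filters(('top','scene','wrist'))
t=cam('top');C=np.load('top0.npy',allow_pickle=True).item()
d=cv2.absdiff(t['img'],C['img']).max(2)
for n,(x,y) in dict(bottle=(266,266),pot=(210,200),loupe=(251,201)).items():print(n,'changed px',int((d[y-12:y+12,x-12:x+12]>40).sum()))
"
```

```text
58.4 [ 0.5076 -0.3182  0.2259] yaw -101.42 zz -1.0 [ 0.062  0.622  0.761  1.631 -0.472  1.084 -0.813] [-0.9 -0.7 -0.5] gw 0.0422
0.05 [(np.float64(-25.0), np.float64(-18.0), np.float64(-21.5)), (np.float64(-6.0), np.float64(1.0), np.float64(-2.5))]
0.054 [(np.float64(-24.0), np.float64(0.0), np.float64(-12.0))]
pred handle top/bands/collar [array([322.2, 253.8]), array([322.1, 248.1]), array([322.1, 243. ])] hole+ [321.8 123.6]
yellow
[321.2 243.1] [312, 238, 20, 13, 145] [ 0.5134 -0.3193  0.145 ]
dark [321.5 253.7] [  7  13  16  18 165] [ 0.5097 -0.3187  0.162 ]
top
scene
wrist
bottle changed px 101
pot changed px 0
loupe changed px 0
```

```bash
python3 -c "
from h import *
print(ctrl.sign_off())"; python3 st.py
```

```text
the job is handed in; nothing more can be done
None
the job is handed in; nothing more can be done
```

I carried out every step of the task and handed the job in at about 58 s of the 184 s allowed. `sign_off` reports no verdict, so the outcome rests on the checks below.

**What was done:** I parked the pin, then pressed the cap to about 17 N, turned it 49° anticlockwise and stood it on the fins. All four filters went into the jar; one of the outer two had been knocked about 2 cm aside, so I found it again first. The cap went back on, pressed to about 18 N and turned clockwise until its ears lined up with the jar. It rose to the locked height, and the pin went back through ear and eye until its collar seated.

**Last checks:**
- **Filters:** no blue was left on the bench in any view, and filters were visible inside the jar mouth before I closed it. I did not measure the height of the topmost one.
- **Cap:** the ears stood at about −12°, against a jar angle of about −11.3°. When I let go, the gripper height put the cap at about 101 mm.
- **Pin:** its collar seated at about 125 mm. The handle top was within about 1 mm of where it should be, in plan.
- **Gripper:** it was open and well above everything at hand-in.

**What disagreed:**
- **Fingertips:** my first pin grasp closed on nothing. A touch on the pin's handle showed the fingertips about 16 mm behind the reported TCP, not 22 mm ahead of it. I used the measured offset from then on.
- **Arm swing:** the second and third arm joints ran into their range limits while passing the hose. An extra swing near the base freed them.
- **Wash bottle:** at the end about 100 of the 576 pixels around it differed from the first picture. I took this as the arm's shadow because the gripper's path stayed clear of it, but I did not confirm it. The swab pot and loupe were unchanged.

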